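Pack the two-tier microscopy kit box

ROBOT

A 6-joint arm with a two-finger parallel gripper is mounted at the origin on a cart in front of the work surface, level with it; the furniture and walls round the work are solid. World frame = base frame: x ahead of the robot, y to its left, z up, the work surface at z = 0. Lengths are in m, angles in rad, forces in N, time in s.
With the tool pointing down it reaches from about 0.4 to 0.925 m from the base axis. Payload 12.5 kg.
Tool frame: the origin (TCP) lies between the finger pads; the fingertips stand 25 mm ahead of it and the grasp point (between the pads) lies 6 mm ahead of it; z points along the fingers, y is the direction in which the jaws open and shut (so a half turn about z gives the same grasp; the last joint's range is limited). The gripper opens to 95 mm and grips with 3 to 60 N. Pads are 20 mm wide; open, the fingers measure 119 mm over their backs; the gripper's body (75 mm by 180 mm) begins 59 mm behind the grasp point.
Start: joints at [1.209, 0.491, 1.559, -0, 1.092, -0.106], TCP at [0.158, 0.605, 0.24] pointing down, gripper open.
Joint ranges: [-3.1, 3.1], [-0.84, 2.19], [0.05, 2.79], [-1.13, 4.28], [0.06, 2.93], [-2.69, 2.69]. Speed limits (rad/s): [2.22, 2.22, 2.79, 3.14, 3.14, 3.14].

INTERFACE

Orientations are given as a unit quaternion [w, x, y, z].
In Python, from workcell import status, vision, workorder gives the robot as it stands.
- The arm moves only by the tool servo_tool, never from a script. Its argument "deltas" is a list that holds one entry, the list of rows, each a list of 7 numbers: the shift along the world's x, y, z in mm, then the turn, a rotation vector about the world's x, y, z in rad, then the opening, from -1 (shut) to 1 (fully open), so that 0 is half open. A call has 1 to 5 rows; each row shifts and turns the pose as measured when the row begins; what a row does not reach is not made up. A row lasts 1/12 s, in which the tool goes at most 41.7 mm and 7.16 degrees, less where a joint would pass 70% of its speed; a pose out of reach is approached as far as the arm can. A call with a gripper value outside its range is refused whole. The fingers move at their own pace and stop on an object; "force" is the grip in N (left out, the last holds). Time passes only in rows, so rows that do not move let the fingers close. It gives the time, the measured TCP pose, the force and the opening at its end, in the units of the state.
- status.state(): the state, without advancing time (a new reading comes with each control period).
- vision.get_image(name): name is "scene" or "top" or "wrist"; returns a dict with "color" (400x640x3 uint8, red, green, blue), "z_map" (400x640 float32, m along the optical axis (not along the pixel's ray), 0 where there is no reading), "camera_matrix" (3x3 intrinsics, pixels), "R" (3x3) and "t" (3): a world point X has camera coordinates R X + t; the wrist camera has in their place "mount" (4x4, takes a point from camera to tool coordinates, whose origin is the TCP and whose axes are the flange's). Camera axes: x right, y down, z forward; pixel columns grow to the right and rows downward; lengths in m; the calibration is good to about 2 mm. A picture is of the moment at which its call begins: read the wrist's pose just before it.
- workorder.close_job(): hands the job in, once; it reports no verdict.
Trained networks look in the newest picture that a camera, given by its name, has taken for a name from the list of things; names that differ only in an ending like _2 or _b are one class to them, and where a whole thing is asked for, a point or a joint stands for the part that bears it (a point fixed in the world has none). Each returns a list of dicts, best first, with "conf" (0 to 1); they miss things now and then, are a little off and sometimes report something else, mostly with a low value. They report only what shows in the picture. A call takes as long as a camera call. They do not tell look-alikes from the thing itself.
- vision.outline_of(camera, name): "region" (400x640 bool, what is visible of it) and "centre" ([column, row] in pixels, amid what is visible of it).
The state is a dict: "time": time; "joints": joint angles; "joint_velocities": joint speeds; "joint_torque": joint torques, N m; "tcp_pos": TCP position; "tcp_rot": TCP orientation; "force": force on the tool from outside, world axes, zero at the start; "torque": the same for the moment, N m; "finger_gap": finger opening in m.
Only numpy, scipy, OpenCV 4.12 (cv2) and the standard library are available. Lean on these libraries where they do the work, as an engineer would, in place of code of your own. Each camera call takes 0.05 s, during which the arm holds its last target.

TASK

Pack the grey kit box for the practical: push its lid up until it stays open by itself, lift the metal flap inside until it too stays up, and put every cover-glass box lying beside it into the lower tier under the flap. Then lower the flap flat over them and lay the folding loupe on top of it in the upper tier; leave the lid standing open, and leave the canister standing where it is.

Things in the scene. Friction and masses are not known exactly. Their poses are not given: they have to be found in the camera images.
- kit_box: grey two-tier kit box, fixed, left of the middle microscope, 162 mm (x) by 172 mm (y), 65 mm high to the rim; origin on its underside (front face at x -75, rear at +87 mm), x points to its rear (hinge) side. Walls 6 mm: inside x -69 to +81, y -80 to +80 mm. Its front looks to the left (+y), its rear to the microscope.
- low_floor (a point): centre of the lower tier's floor, 5 mm above the box's underside, axes as the box. The lower tier measures 105 mm (x) by 160 mm (y), is 28 mm high under the shut flap and lies 60 mm below the rim
- upper_floor (a point): centre of the upper tier's floor (the shut flap and, behind it, a fixed ledge 45 mm deep level with it), 37 mm above the box's underside and 28 mm below the rim, axes as the box; 150 mm (x) by 160 mm (y)
- microscope: the middle microscope, fixed, right of the box: x 0.22 to 0.57, y -0.11 to 0.12, up to z 0.42. The other solid things round the box, also fixed: a shelf board (x > 0.64, z 0.21 to 0.23), the stereo microscope on the left (foot y > 0.41, 30 mm high, x < 0.52; head x < 0.43, y > 0.45, above z 0.1; post x 0.44 to 0.52, y > 0.48) and wall cabinets (x > 0.57, z > 0.64)
- kit_lid (a joint): angle of the white outer lid (165 by 176 by 5 mm, about 0.2 kg), 0 = shut, stop at 1.80 rad; hinge along y at x +87, z +68 mm of the box. Nearly free: it falls shut from below about 1.57 rad, and past that falls back against its stop and stays there
- lid_tab (a point): centre of the black round finger tab beyond the middle of the lid's front edge: a disc 22 mm across, 10 mm thick, axis along the box's y, so fingers closing along the box's y pinch its flat sides from above and it can turn between them; in the lid's plane, 185 mm from its hinge line: x -98, z +68 mm of the box when shut. Its axes turn with the lid
- kit_flap (a joint): angle of the metal divider flap in the box (101 by 154 by 4 mm, about 0.1 kg) that covers the lower tier, 0 = shut (level), stop at 1.72 rad; hinge along y at x +36, z +35 mm of the box. Nearly free: it falls shut from below about 1.48 rad, and past that falls back against its stop and stays there
- flap_tab (a point): centre of the black round finger tab on top of the flap near its front edge: a disc 18 mm across, 10 mm thick, axis along the box's y, centre 17 mm above the flap's top face; 76 mm before the flap's hinge line and 19 mm above it: x -40, z +54 mm of the box when shut. Its axes turn with the flap
- objective_can: small dark screw canister standing behind the cover-glass boxes, 34 mm across, 50 mm high, origin under its centre; not to be packed
- loupe_mid (a point): centre of the folding loupe lying beside the kit box: 27 mm (its x) by 64 mm (its y) by 12 mm high, a black case with a white lens ring at its +y end; this point is half-way up, z up
- cover_a_mid (a point): centre of a small closed box of cover glasses, 35 mm (its x) by 29 mm (its y) by 18 mm high, blue or white lid (the colour does not matter), lying flat beside the kit box; this point is half-way up; z up. There are 2 or 3 of these in a run; an absent one reads None
- cover_b_mid (a point): centre of a small closed box of cover glasses, 35 mm (its x) by 29 mm (its y) by 18 mm high, blue or white lid (the colour does not matter), lying flat beside the kit box; this point is half-way up; z up. There are 2 or 3 of these in a run; an absent one reads None
- cover_c_mid (a point): centre of a small closed box of cover glasses, 35 mm (its x) by 29 mm (its y) by 18 mm high, blue or white lid (the colour does not matter), lying flat beside the kit box; this point is half-way up; z up. There are 2 or 3 of these in a run; an absent one reads None
- loupe: the same loupe; origin under its centre, axes as above
- cover_a: the same cover-glass box as cover_a_mid; origin under its centre; None when absent
- cover_b: the same cover-glass box as cover_b_mid; origin under its centre; None when absent
- cover_c: the same cover-glass box as cover_c_mid; origin under its centre; None when absent
There are look-alikes about, which are no part of the job. Leave any red or yellow look-alike of the cover_b alone.

How it is judged:
On the way, in this order (a step that is already met when the one before it is completed fails the run):
1. the lid is open past its balance point and stays there (value of joint kit_lid above 1.65 rad and velocity of joint kit_lid below 0.2 rad/s), for 0.4 s.
2. the flap is up past its balance point and stays there (value of joint kit_flap above 1.6 rad and velocity of joint kit_flap below 0.2 rad/s), for 0.4 s.
3. every cover-glass box lies in the lower tier, with the flap still up (x of cover_a_mid in the frame of kit_box between -0.07 and 0.036 m and y of cover_a_mid in the frame of kit_box between -0.08 and 0.08 m and z of cover_a_mid in the frame of kit_box between 0 and 0.03 m and x of cover_b_mid in the frame of kit_box between -0.07 and 0.036 m and y of cover_b_mid in the frame of kit_box between -0.08 and 0.08 m and z of cover_b_mid in the frame of kit_box between 0 and 0.03 m and x of cover_c_mid in the frame of kit_box between -0.07 and 0.036 m and y of cover_c_mid in the frame of kit_box between -0.08 and 0.08 m and z of cover_c_mid in the frame of kit_box between 0 and 0.03 m and value of joint kit_flap above 1.5 rad), for 0.2 s.
4. the flap lies flat again over the cover-glass boxes (x of cover_a_mid in the frame of kit_box between -0.07 and 0.036 m and y of cover_a_mid in the frame of kit_box between -0.08 and 0.08 m and z of cover_a_mid in the frame of kit_box between 0 and 0.03 m and x of cover_b_mid in the frame of kit_box between -0.07 and 0.036 m and y of cover_b_mid in the frame of kit_box between -0.08 and 0.08 m and z of cover_b_mid in the frame of kit_box between 0 and 0.03 m and x of cover_c_mid in the frame of kit_box between -0.07 and 0.036 m and y of cover_c_mid in the frame of kit_box between -0.08 and 0.08 m and z of cover_c_mid in the frame of kit_box between 0 and 0.03 m and value of joint kit_flap below 0.06 rad), for 0.3 s.
At the end, for the whole second after the job is handed in: Every cover-glass box lies in the lower tier (centre inside it, under 30 mm above the box's underside), flap shut within 0.06 rad, loupe in the upper tier (centre inside the walls, 37 to 56 mm above the box's underside), all at rest, lid open beyond 1.65 rad (all of step 4 and x of loupe_mid in the frame of kit_box between -0.07 and 0.08 m and y of loupe_mid in the frame of kit_box between -0.08 and 0.08 m and z of loupe_mid in the frame of kit_box between 0.037 and 0.056 m and linear speed of each of cover_a, cover_b, cover_c, loupe below 0.02 m/s and value of joint kit_lid above 1.65 rad); the robot touches nothing.
It fails at once if the canister is knocked over or moved more than 6 cm (distance of objective_can from where it was at the start of the episode above 0.06 m or angle between objective_can's own z axis and vertical above 0.6 rad).
Of cover_a, cover_b, cover_c only 2 to 3 are there at a start; the rules pass over those that are not, and their reading is None.
At some moment in a run one of cover_a, cover_b, cover_c, loupe may be knocked a few centimetres aside while the robot is not near it.
It also fails if it takes over 184 s, if anything falls off the work surface, if the arm or the gripper's body presses on something with over 40 N, if the wrist force passes 120 N, or if a joint passes its speed limit or range.

## Working session

There is one attempt and no reset: what is moved stays moved. The work goes in short steps, Python scripts to look and compute and a tool call to move; the robot and the scene stay as the last step left them, time stands still between calls to the robot, and variables do not carry over. Pictures are saved under pics/ and viewed, and the job is handed in when it is done.

Besides the shell and the picture viewer there is one more tool, called after "Request:" as a command line: name --argument value ..., lists and objects as JSON in quotes. servo_tool: Moves the arm, as the interface text tells. Its arguments: {"type":"object","properties":{"deltas":{"type":"array"},"force":{"type":"number"}},"required":["deltas"]}

```bash
mkdir -p pics; ls; python3 - <<'E'
from workcell import status, vision
import cv2
s=status.state(); print(s)
for n in ["scene","top","wrist"]:
    im=vision.get_image(n); cv2.imwrite(f"pics/{n}0.png",im["color"][:,:,::-1])
    print(n,im["camera_matrix"].tolist(), im.get("R"),im.get("t"),im.get("mount"))
E
```

```text
pics
{'time': 0.0, 'joints': array([ 1.20940326e+00,  4.91568113e-01,  1.55944500e+00, -2.23480209e-05,
        1.09169064e+00, -1.05578916e-01]), 'joint_velocities': array([ 0.00035948,  0.00038408, -0.00011692, -0.00107752,  0.00092003,
       -0.00082477]), 'joint_torque': array([-2.04835334e-03, -6.12648869e+01, -2.58169073e+01,  6.91555697e-02,
        4.84182313e-02, -1.11619686e-04]), 'tcp_pos': array([0.15804035, 0.60446938, 0.23905795]), 'tcp_rot': array([-1.18894234e-04,  1.27553460e-01,  9.91831541e-01, -5.42771283e-04]), 'force': array([ 0.57490762, -0.61537714,  0.53593834]), 'torque': array([-0.04367418, -0.04690589,  0.01479859]), 'finger_gap': 0.09505976725315501}
scene [[377.5235481156574, 0.0, 314.8020738981039], [0.0, 377.5235481156574, 190.92574238360433], [0.0, 0.0, 1.0]] [[-0.99996269  0.00739088  0.00447066]
 [ 0.00368375  0.83303149 -0.55321331]
 [-0.00781293 -0.5531762  -0.83302764]] [ 0.43395499 -0.25267059  1.22357121] None
top [[383.4392232964224, 0.0, 319.7182920137086], [0.0, 383.4392232964224, 192.79218469616475], [0.0, 0.0, 1.0]] [[ 0.00745099 -0.99972768  0.02211429]
 [-0.99560755 -0.00948065 -0.0931436 ]
 [ 0.09332789 -0.02132314 -0.99540707]] [0.3306391  0.43470848 1.05600396] None
wrist [[277.8360126950517, 0.0, 316.22861161621006], [0.0, 277.8360126950517, 196.94467564786234], [0.0, 0.0, 1.0]] None None [[-3.51436623e-04 -9.64085466e-01 -2.65591963e-01  7.34239925e-02]
 [ 9.99999862e-01 -2.35408509e-04 -4.68698869e-04 -6.95537298e-04]
 [ 3.89343159e-04 -2.65592091e-01  9.64085416e-01 -1.45368927e-01]
 [ 0.00000000e+00  0.00000000e+00  0.00000000e+00  1.00000000e+00]]
```

View pics/scene0.png

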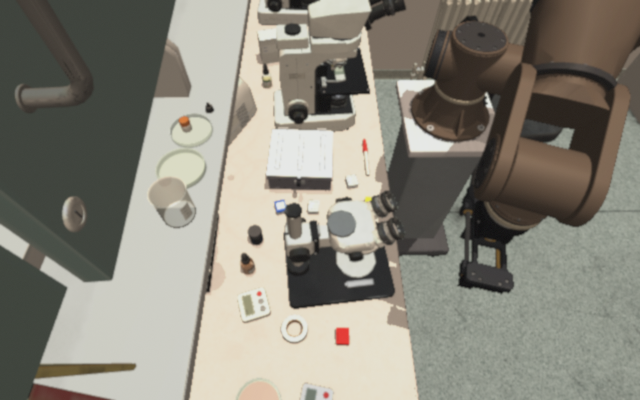

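View pics/top0.png

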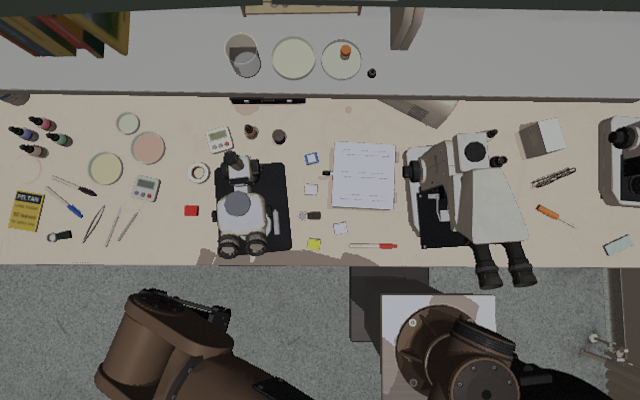

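View pics/wrist0.png

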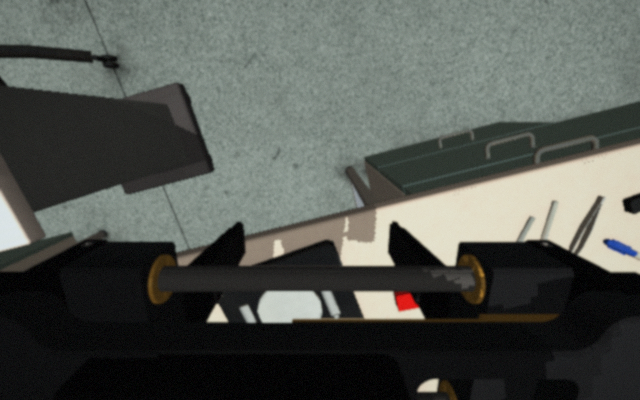

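```bash
cat > h.py <<'E'
import numpy as np, cv2
from workcell import status, vision
from scipy.spatial.transform import Rotation as Ro
def Rq(q): return Ro.from_quat([q[1],q[2],q[3],q[0]]).as_matrix()
def pose(im,s=None):
    "camera->world R,t"
    if im.get("mount") is None or "R" in im:
        R=np.array(im["R"]);t=np.array(im["t"]); return R.T,-R.T@t
    T=np.array(im["mount"]);Rt=Rq(s["tcp_rot"])
    return Rt@T[:3,:3], Rt@T[:3,3]+s["tcp_pos"]
def onplane(im,uv,z,s=None):
    Rc,tc=pose(im,s);K=im["camera_matrix"]
    uv=np.atleast_2d(uv).astype(float)
    d=np.c_[(uv[:,0]-K[0,2])/K[0,0],(uv[:,1]-K[1,2])/K[1,1],np.ones(len(uv))]@Rc.T
    return tc+d*((z-tc[2])/d[:,2])[:,None]
def cloud(im,s=None):
    Rc,tc=pose(im,s);K=im["camera_matrix"];Z=im["z_map"]
    v,u=np.mgrid[0:400,0:640]
    P=np.stack([(u-K[0,2])/K[0,0]*Z,(v-K[1,2])/K[1,1]*Z,Z],-1)
    W=P@Rc.T+tc; W[Z==0]=np.nan
    return W
def proj(im,X,s=None):
    Rc,tc=pose(im,s);p=(np.atleast_2d(X)-tc)@Rc;K=im["camera_matrix"]
    return np.c_[p[:,0]/p[:,2]*K[0,0]+K[0,2],p[:,1]/p[:,2]*K[1,1]+K[1,2]]
def crop(im,u0,u1,v0,v1,f,name):
    c=im["color"][v0:v1,u0:u1,::-1]
    cv2.imwrite("pics/"+name,cv2.resize(c,None,fx=f,fy=f,interpolation=cv2.INTER_CUBIC))
def rectof(im,region,z,s=None):
    W=onplane(im,np.argwhere(region)[:,::-1],z,s)[:,:2]
    (c,wh,a)=cv2.minAreaRect((W*1000).astype(np.float32)); return np.round(c,1),np.round(wh,1),round(a,1)
E
python3 - <<'E'
from h import *
im=vision.get_image("top"); crop(im,180,420,110,260,3,"top1.png")
W=cloud(im)
for n,z in [("cover_a",.018),("loupe",.012),("objective_can",.05),("kit_box",.07),("lid_tab",.068)]:
    for d in vision.outline_of("top",n):
        r=d["region"]; print(n,round(d["conf"],2),np.round(d["centre"],1),r.sum(),rectof(im,r,z), np.round(np.nanmedian(W[r],axis=0),3))
E
```

```text
cover_a 0.65 [305.7 158.7] 135 (array([530.6, 359.5]), array([32.4, 34.8]), 12.1) [0.53  0.36  0.018]
cover_a 0.45 [314.2 244. ] 133 (array([291.1, 351.8]), array([30.1, 33.1]), 0.4) [0.29  0.352 0.019]
cover_a 0.43 [187.6 208.9] 157 (array([379.3, 690.9]), array([30.4, 41.1]), 0.5) [0.381 0.689 0.018]
cover_a 0.42 [341.4 229. ] 144 (array([333.6, 278. ]), array([31.6, 36.2]), 8.5) [0.334 0.278 0.019]
loupe 0.53 [311.1 214.3] 164 (array([368.4, 364.9]), array([22.9, 59.6]), 4.5) [0.37  0.364 0.012]
objective_can 0.42 [277.9 135.6] 153 (array([584.1, 450.6]), array([39.1, 32.9]), 0.9) [0.585 0.451 0.051]
kit_box 0.8 [360.7 175. ] 4155 (array([476.5, 229.8]), array([200.3, 178.3]), 88.0) [0.475 0.22  0.071]
kit_box 0.57 [312.2 161.4] 126 (array([520. , 359.5]), array([28.3, 32.6]), 14.8) [0.53  0.36  0.019]
lid_tab 0.76 [365.2 174.4] 4070 (array([476.7, 233.3]), array([193.4, 178.3]), 87.3) [0.476 0.221 0.071]
```

View pics/top1.png

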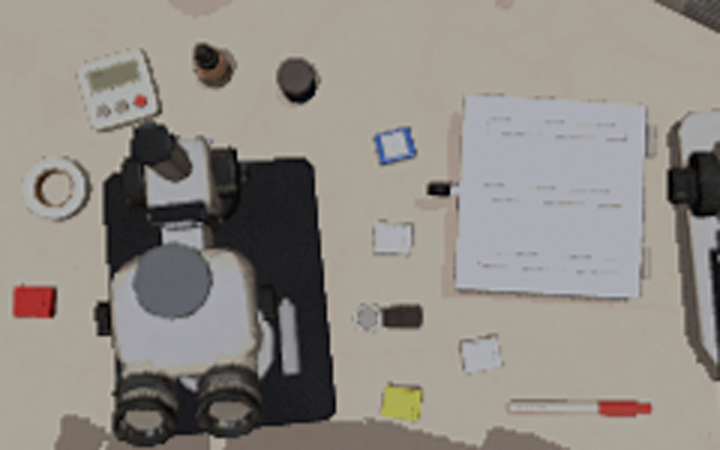

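```bash
python3 - <<'E'
from h import *
im=vision.get_image("top"); W=cloud(im)
v,u=np.mgrid[0:400,0:640]
m=(W[...,2]>.05)&(W[...,2]<.09)&(u>318)&(u<400)&(v>130)&(v<225)
print(m.sum()); 
c=im["color"].astype(int)
lid=m&(c.min(-1)>110); print(lid.sum(),rectof(im,lid,.0705)); print(np.nanmedian(W[lid],axis=0))
tab=m&(u<331)&(c.max(-1)<90); print(tab.sum(),rectof(im,tab,.075), np.nanmean(W[tab],axis=0))
for n,(a,b) in dict(blue=(311,158),w1=(311,189),w2=(340,228),loupe=(310,215),can=(279,136)).items():
    lo,hi=(.006,.03) if n!="can" else (.03,.06)
    q=(W[...,2]>lo)&(W[...,2]<hi)&(abs(u-a)<14)&(abs(v-b)<12)
    zt=np.nanmedian(W[q][:,2]); print(n,q.sum(),zt,rectof(im,q,zt),np.round(np.nanmean(W[q],axis=0),4))
E
```

```text
4124
4077 (array([476.9, 229.1]), array([201.9, 176.2]), 87.4)
[0.47549035 0.21802583 0.07131185]
28 (array([480.8, 319.3]), array([ 8.1, 16. ]), 0.6) [0.48046271 0.3193365  0.0769836 ]
blue 133 0.01865267036086804 (array([526.9, 352.1]), array([54.4, 49.7]), 10.3) [0.53   0.3591 0.018 ]
w1 134 0.01807314434277163 (array([438.1, 355.5]), array([46.2, 71.3]), 17.1) [0.4421 0.3608 0.0178]
w2 129 0.018889542397194647 (array([341.8, 271.7]), array([40.1, 49.8]), 7.6) [0.3357 0.2778 0.0185]
loupe 160 0.012031349739643593 (array([364.1, 363.1]), array([40.8, 62.4]), 10.0) [0.3695 0.3637 0.0117]
can 136 0.05064330646357529 (array([586. , 451.3]), array([35.4, 33.1]), 45.2) [0.5868 0.451  0.0496]
```

```bash
python3 - <<'E'
from h import *
im=vision.get_image("top"); W=cloud(im)
v,u=np.mgrid[0:400,0:640]
m=(W[...,2]>.05)&(W[...,2]<.09)&(u>318)&(u<400)&(v>130)&(v<225)&(im["color"].min(-1)>110)
m=cv2.morphologyEx(m.astype(np.uint8),cv2.MORPH_OPEN,np.ones((15,15),np.uint8)).astype(bool)
print(m.sum(),rectof(im,m,.0705),W[m].mean(0))
vision.get_image("scene"); 
E
```

```text
3683 (array([476.6, 219.2]), array([165.6, 175.6]), 87.3) [0.46994411 0.21980917 0.07129914]
```

```bash
python3 - <<'E'
from h import *
im=vision.get_image("top"); W=cloud(im).reshape(-1,3)
def mx(x0,x1,y0,y1):
    q=W[(W[:,0]>x0)&(W[:,0]<x1)&(W[:,1]>y0)&(W[:,1]<y1)]; return len(q),np.nanmax(q[:,2]) if len(q) else None
print("stereo",mx(.25,.55,.4,.65)); print("micro",mx(.2,.6,-.12,.14))
for y in np.arange(-.02,.16,.02): print(round(y,2),mx(.38,.6,y,y+.02),mx(.2,.38,y,y+.02))
print(proj(im,[[.6,.1,.08],[.48,.12,.3]]))
E
```

```text
stereo (9463, np.float64(0.28744704448424774))
micro (17833, np.float64(0.6706779845655033))
-0.02 (645, np.float64(0.6706779845655033)) (1148, np.float64(0.41111694371301155))
0.0 (921, np.float64(0.6703481029261176)) (672, np.float64(0.4034836152420289))
0.02 (1040, np.float64(0.6696850000204331)) (1116, np.float64(0.4133072077197979))
0.04 (1920, np.float64(0.6687846285751354)) (1682, np.float64(0.41225707995595007))
0.06 (2129, np.float64(0.668679022392473)) (1183, np.float64(0.38554268332122377))
0.08 (1164, np.float64(0.6684826472954248)) (792, np.float64(0.1815253471462488))
0.1 (815, np.float64(0.666734675044714)) (401, np.float64(0.17895740307883035))
0.12 (398, np.float64(0.6675023782643834)) (371, np.float64(0.013772923389466785))
0.14 (696, np.float64(0.6660979700616625)) (377, np.float64(0.01562514096416945))
[[407.89138554 129.12770362]
 [425.63733003 158.13972496]]
```

Request:
servo_tool --deltas '[[[0,0,40,0,0,0,0],[0,0,40,0,0,0,0],[0,0,40,0,0,-0.1,0],[25,-22,0,0,0,-0.12,0],[25,-22,0,0,0,-0.12,0]]]' --force 20

```text
time: 1.07
tcp_pos: [0.2052, 0.5608, 0.3627]
tcp_rot: [-0.002, 0.295, 0.956, -0.002]
force: [0.6, 0.3, -1.5]
finger_gap: 0.0675
```

Request:
servo_tool --deltas '[[[28,-25,0,0,0,-0.12,0],[28,-25,0,0,0,-0.12,0],[28,-25,0,0,0,-0.12,0],[28,-25,0,0,0,-0.12,0],[28,-25,0,0,0,-0.12,0]]]'

```text
time: 1.48
tcp_pos: [0.3485, 0.4307, 0.3654]
tcp_rot: [-0.002, 0.574, 0.819, 0.002]
force: [0.5, 0.1, 0.1]
finger_gap: 0.0478
```

Request:
servo_tool --deltas '[[[28,-22,0,0,0,-0.1,0],[28,-22,0,0,0,-0.1,0],[28,-22,-10,0,0,-0.1,0],[28,-22,-30,0,0,-0.09,0],[20,-20,-30,0,0,0,0]]]'

```text
time: 1.9
tcp_pos: [0.4851, 0.3184, 0.3039]
tcp_rot: [0.0, 0.732, 0.681, 0.009]
force: [0.3, 1.1, -0.3]
finger_gap: 0.0477
```

```bash
python3 - <<'E'
from h import *
s=status.state(); im=vision.get_image("wrist"); cv2.imwrite("pics/w1.png",im["color"][:,:,::-1])
print(s["tcp_pos"],s["tcp_rot"],s["joints"]); print(proj(im,[[.4814,.3216,.068]],s))
E
```

```text
[0.48508267 0.3184248  0.30386474] [3.96550057e-04 7.32104265e-01 6.81135256e-01 8.82902134e-03] [0.46527599 0.36178856 1.59543858 0.00455335 1.1671963  0.53562319]
[[310.48827142 175.27227207]]
```

View pics/w1.png

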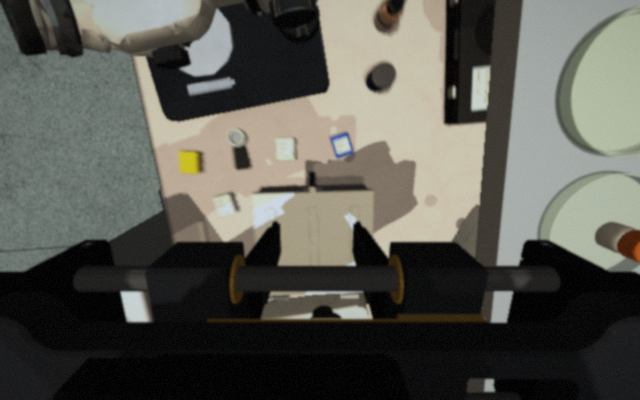

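```bash
python3 - <<'E'
from h import *
s=status.state(); im=vision.get_image("wrist"); crop(im,230,400,140,230,4,"w1c.png")
W=cloud(im,s); 
for v in range(168,194,3): print(v,[tuple(np.round(W[v,u],3)) for u in (308,311,314)])
print(onplane(im,[[251,193],[374,190]],.07,s))
E
```

```text
168 [(np.float64(0.479), np.float64(0.329), np.float64(0.071)), (np.float64(0.483), np.float64(0.328), np.float64(0.071)), (np.float64(0.486), np.float64(0.317), np.float64(-0.0))]
171 [(np.float64(0.479), np.float64(0.325), np.float64(0.076)), (np.float64(0.483), np.float64(0.325), np.float64(0.076)), (np.float64(0.486), np.float64(0.312), np.float64(-0.0))]
174 [(np.float64(0.478), np.float64(0.322), np.float64(0.079)), (np.float64(0.482), np.float64(0.321), np.float64(0.077)), (np.float64(0.486), np.float64(0.32), np.float64(0.073))]
177 [(np.float64(0.478), np.float64(0.318), np.float64(0.079)), (np.float64(0.482), np.float64(0.318), np.float64(0.079)), (np.float64(0.486), np.float64(0.317), np.float64(0.078))]
180 [(np.float64(0.478), np.float64(0.314), np.float64(0.078)), (np.float64(0.482), np.float64(0.313), np.float64(0.078)), (np.float64(0.486), np.float64(0.313), np.float64(0.076))]
183 [(np.float64(0.477), np.float64(0.308), np.float64(0.071)), (np.float64(0.481), np.float64(0.308), np.float64(0.071)), (np.float64(0.485), np.float64(0.299), np.float64(0.034))]
186 [(np.float64(0.477), np.float64(0.304), np.float64(0.071)), (np.float64(0.481), np.float64(0.303), np.float64(0.071)), (np.float64(0.485), np.float64(0.298), np.float64(0.048))]
189 [(np.float64(0.477), np.float64(0.3), np.float64(0.072)), (np.float64(0.481), np.float64(0.299), np.float64(0.07)), (np.float64(0.485), np.float64(0.299), np.float64(0.071))]
192 [(np.float64(0.476), np.float64(0.296), np.float64(0.072)), (np.float64(0.48), np.float64(0.295), np.float64(0.069)), (np.float64(0.484), np.float64(0.295), np.float64(0.071))]
[[0.39734863 0.29936622 0.07      ]
 [0.56743849 0.29135128 0.07      ]]
```

View pics/w1c.png

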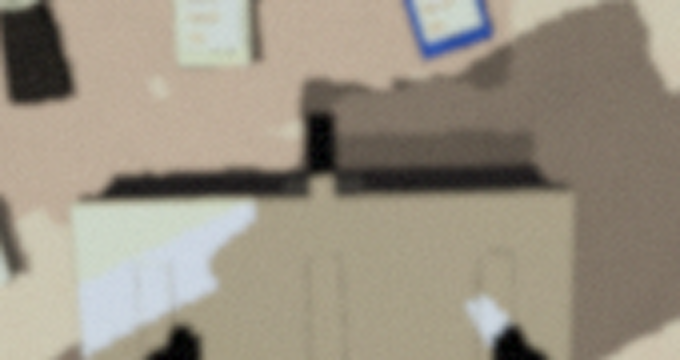

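Request:
servo_tool --deltas '[[[-4,1,-40,0,0,0,0],[0,0,-40,0,0,0,0],[0,0,-40,0,0,0,0],[0,0,-40,0,0,0,0],[0,0,-20,0,0,0,0]]]'

```text
time: 2.42
tcp_pos: [0.4826, 0.3186, 0.1232]
tcp_rot: [0.001, 0.732, 0.681, 0.011]
force: [0.2, -0.9, -1.3]
finger_gap: 0.0476
```

Request:
servo_tool --deltas '[[[0,0,-20,0,0,0,0],[0,0,-10,0,0,0,0],[0,0,0,0,0,0,0]]]'

```text
time: 2.67
tcp_pos: [0.4805, 0.3194, 0.0887]
tcp_rot: [0.0, 0.731, 0.682, 0.009]
force: [0.1, 0.3, -0.1]
finger_gap: 0.0478
```

Request:
servo_tool --deltas '[[[0,0,-7,0,0,0,0],[0,0,0,0,0,0,-1],[0,0,0,0,0,0,-1],[0,0,0,0,0,0,-1],[0,0,0,0,0,0,-1]]]' --force 20

```text
time: 3.08
tcp_pos: [0.4822, 0.3213, 0.0858]
tcp_rot: [0.001, 0.731, 0.682, 0.012]
force: [0.1, -0.4, 1.1]
finger_gap: 0.0265
```

Request:
servo_tool --deltas '[[[0,0,0,0,0,0,-1],[0,0,0,0,0,0,-1]]]'

```text
time: 3.25
tcp_pos: [0.4815, 0.3214, 0.0869]
tcp_rot: [0.001, 0.731, 0.682, 0.012]
force: [-18.3, 8.9, -0.9]
finger_gap: 0.013
```

Request:
servo_tool --deltas '[[[0,0,0,0,0,0,-1],[0,0,0,0,0,0,-1]]]'

```text
time: 3.42
tcp_pos: [0.4796, 0.3217, 0.0872]
tcp_rot: [-0.0, 0.731, 0.682, 0.011]
force: [6.3, -3.6, -1.4]
finger_gap: 0.01
```

```bash
cat > lid.py <<'E'
from h import *
def plan(th0,a0,steps,hy=.1355,hz=.068,R=.185,d=.019,yaw=.047):
    th,a=th0,a0
    f=lambda th,a:np.array([hy+R*np.cos(th)+d*np.sin(a),hz+R*np.sin(th)+d*np.cos(a)])
    p=f(th,a)
    for dt,da in steps:
        th+=dt;a+=da;q=f(th,a);D=(q-p)*1000;p=q
        print("th %.2f a %.2f  d=[%.0f,%.0f,%.0f] rot=%.3f  tcp y,z=%.4f %.4f"%(th,a,yaw*D[0],D[0],D[1],-da,q[0],q[1]))
E
python3 -c "
from lid import *
plan(0,0,[(.12,0)]*4+[(.12,.08)]*10)"
```

```text
th 0.12 a 0.00  d=[-0,-1,22] rot=0.000  tcp y,z=0.3192 0.1091
th 0.24 a 0.00  d=[-0,-4,22] rot=0.000  tcp y,z=0.3152 0.1310
th 0.36 a 0.00  d=[-0,-7,21] rot=0.000  tcp y,z=0.3086 0.1522
th 0.48 a 0.00  d=[-0,-9,20] rot=0.000  tcp y,z=0.2996 0.1724
th 0.60 a 0.08  d=[-0,-10,19] rot=-0.080  tcp y,z=0.2897 0.1914
th 0.72 a 0.16  d=[-1,-12,17] rot=-0.080  tcp y,z=0.2776 0.2087
th 0.84 a 0.24  d=[-1,-14,15] rot=-0.080  tcp y,z=0.2635 0.2242
th 0.96 a 0.32  d=[-1,-16,13] rot=-0.080  tcp y,z=0.2476 0.2376
th 1.08 a 0.40  d=[-1,-17,11] rot=-0.080  tcp y,z=0.2301 0.2487
th 1.20 a 0.48  d=[-1,-19,9] rot=-0.080  tcp y,z=0.2113 0.2573
th 1.32 a 0.56  d=[-1,-20,6] rot=-0.080  tcp y,z=0.1915 0.2633
th 1.44 a 0.64  d=[-1,-21,3] rot=-0.080  tcp y,z=0.1710 0.2667
th 1.56 a 0.72  d=[-1,-21,1] rot=-0.080  tcp y,z=0.1500 0.2673
th 1.68 a 0.80  d=[-1,-21,-2] rot=-0.080  tcp y,z=0.1290 0.2651
```

Request:
servo_tool --deltas '[[[0,-1,22,0,0,0,-1],[0,-4,22,0,0,0,-1],[0,-7,21,0,0,0,-1],[0,-9,20,0,0,0,-1],[0,0,0,0,0,0,-1]]]'

```text
time: 3.83
tcp_pos: [0.4787, 0.299, 0.1742]
tcp_rot: [-0.0, 0.73, 0.683, 0.008]
force: [-0.3, -1.0, -1.7]
finger_gap: 0.01
```

Following nicely (θ≈0.48).

Request:
servo_tool --deltas '[[[0,-10,19,-0.08,0.004,0,-1],[-1,-12,17,-0.08,0.004,0,-1],[-1,-14,15,-0.08,0.004,0,-1],[-1,-16,13,-0.08,0.004,0,-1],[0,0,0,0,0,0,-1]]]'

```text
time: 4.25
tcp_pos: [0.476, 0.2425, 0.2417]
tcp_rot: [0.117, 0.721, 0.674, -0.111]
force: [0.5, -1.5, -3.9]
finger_gap: 0.0099
```

```bash
python3 -c "
from lid import *
plan(.995,.323,[(.12,.08)]*6)"
```

```text
th 1.11 a 0.40  d=[-1,-18,10] rot=-0.080  tcp y,z=0.2244 0.2516
th 1.23 a 0.48  d=[-1,-19,8] rot=-0.080  tcp y,z=0.2053 0.2595
th 1.35 a 0.56  d=[-1,-20,5] rot=-0.080  tcp y,z=0.1853 0.2648
th 1.48 a 0.64  d=[-1,-21,3] rot=-0.080  tcp y,z=0.1646 0.2674
th 1.60 a 0.72  d=[-1,-21,-0] rot=-0.080  tcp y,z=0.1436 0.2672
th 1.72 a 0.80  d=[-1,-21,-3] rot=-0.080  tcp y,z=0.1226 0.2643
```

Request:
servo_tool --deltas '[[[-1,-18,10,-0.08,0.004,0,-1],[-1,-19,8,-0.08,0.004,0,-1],[-1,-20,5,-0.08,0.004,0,-1],[0,0,0,0,0,0,-1]]]'

```text
time: 4.58
tcp_pos: [0.4733, 0.1851, 0.2669]
tcp_rot: [0.201, 0.701, 0.656, -0.196]
force: [0.2, -1.3, -4.5]
finger_gap: 0.0097
```

Request:
servo_tool --deltas '[[[-1,-21,2,-0.08,0.004,0,-1],[-1,-21,-1,-0.08,0.004,0,-1],[-1,-14,-1,-0.05,0.002,0,-1],[0,0,0,0,0,0,-1]]]'

```text
time: 4.92
tcp_pos: [0.4707, 0.1298, 0.2684]
tcp_rot: [0.271, 0.675, 0.633, -0.264]
force: [-2.1, -0.8, 7.8]
finger_gap: 0.01
```

Request:
servo_tool --deltas '[[[0,0,0,0,0,0,-0.4],[0,0,0,0,0,0,-0.4],[0,15,15,0,0,0,-0.4],[0,25,25,0,0,0,-0.4],[0,25,25,0,0,0,-0.4]]]'

```text
time: 5.33
tcp_pos: [0.4695, 0.1955, 0.3295]
tcp_rot: [0.264, 0.677, 0.634, -0.265]
force: [1.2, 0.5, -0.3]
finger_gap: 0.0282
```

Request:
servo_tool --deltas '[[[0,28,28,0.1,-0.005,0,-0.2],[0,28,25,0.12,-0.005,0,-0.2],[0,28,15,0.12,-0.005,0,-0.2],[0,28,0,0.12,-0.005,0,-0.2],[0,20,0,0.12,-0.005,0,-0.2]]]'

```text
time: 5.75
tcp_pos: [0.4691, 0.3414, 0.4043]
tcp_rot: [0.06, 0.724, 0.685, -0.053]
force: [-0.4, 0.3, -1.2]
finger_gap: 0.0375
```

```bash
python3 - <<'E'
from h import *
s=status.state(); print(s["time"],s["tcp_pos"],s["tcp_rot"]); 
im=vision.get_image("top"); crop(im,270,430,110,250,4,"top2.png")
im=vision.get_image("scene"); crop(im,230,420,100,260,4,"sc2.png")
E
```

```text
5.75 [0.46908828 0.34141783 0.40425499] [ 0.06029105  0.72422683  0.6848354  -0.05348794]
```

View pics/top2.png

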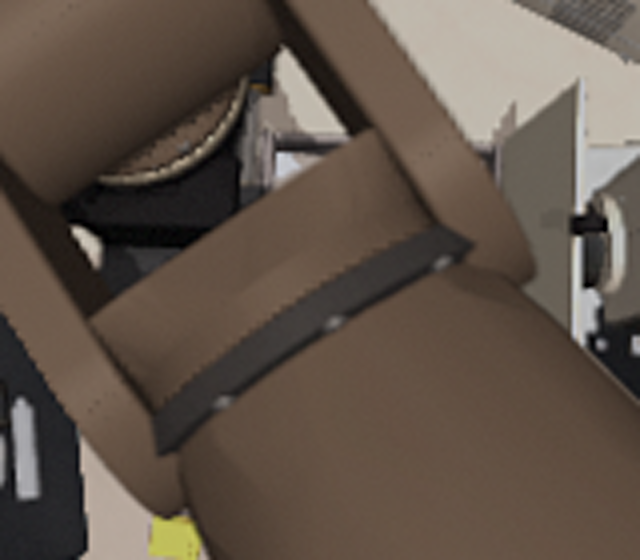

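View pics/sc2.png

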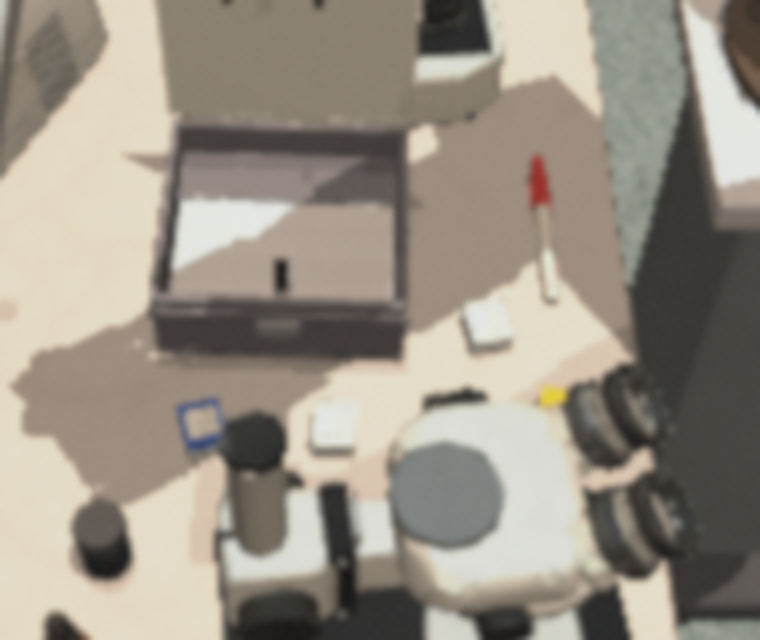

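```bash
python3 - <<'E'
from h import *
im=vision.get_image("scene"); W=cloud(im); c=im["color"]
v,u=np.mgrid[0:400,0:640]
m=(abs(u-300)<7)&(abs(v-168)<9)&(c.max(-1)<60); print(m.sum(),np.argwhere(m).min(0),np.argwhere(m).max(0))
q=W[m]; print(np.nanmedian(q,axis=0),np.nanmin(q,0),np.nanmax(q,0))
print(proj(im,[[.4786,.2625,.054],[.4786,.2625,.063]]))
# rim: points z .06-.069
m=(W[...,2]>.058)&(W[...,2]<.069)&(u>260)&(u<340)&(v>120)&(v<195); q=W[m]; print(m.sum(),rectof(im,m,.065),np.percentile(q,[1,99],axis=0))
# lid plane
m=(W[...,2]>.09)&(W[...,2]<.2)&(W[...,1]<.16)&(W[...,1]>.05)&(u>265)&(u<335)&(v<130); q=W[m]; print(m.sum())
p=np.polyfit(q[:,2],q[:,1],1); print("lid slope",p, "theta",np.pi/2+np.arctan(-p[0]))
E
```

```text
6 [166 300] [171 300]
[0.47637098 0.26623157 0.05846676] [0.47622126 0.26090971 0.0416934 ] [0.47686473 0.26736827 0.06322968]
[[299.23912945 168.15262916]
 [299.13983874 166.14665125]]
627 (array([476.5, 217.3]), array([173.8, 172. ]), 87.8) [[0.38943245 0.131753   0.05835194]
 [0.56342245 0.29918661 0.06878309]]
2050
lid slope [-0.1733561   0.15402658] theta 1.7424464988346555
```

```bash
cat >> h.py <<'E'
def need(jaw_deg,a=0.0):
    "rotation vector (world) from current to tool with jaw dir angle jaw_deg (deg, world), tilted a about -jaw axis"
    R0=Rq(status.state()["tcp_rot"]); best=None
    for j in (jaw_deg,jaw_deg+180):
        y=np.array([np.cos(np.radians(j)),np.sin(np.radians(j)),0]); z=np.array([0,0,-1.]); x=np.cross(y,z)
        R=np.c_[x,y,z]
        if a:
            R=Ro.from_rotvec(-a*np.array([np.cos(np.radians(jaw_deg)),np.sin(np.radians(jaw_deg)),0])).as_matrix()@R
        r=Ro.from_matrix(R@R0.T).as_rotvec()
        if best is None or np.linalg.norm(r)<np.linalg.norm(best): best=r
    return np.round(best,3)
E
python3 -c "
from h import *
print(need(-2.7))"
```

```text
[0.172 0.004 0.01 ]
```

Request:
servo_tool --deltas '[[[2,-15,-30,0.09,0,0,-0.2],[2,-20,-35,0.08,0,0.01,-0.2],[2,-20,-35,0,0,0,-0.2],[2,-20,-35,0,0,0,-0.2],[0,0,0,0,0,0,-0.2]]]'

```text
time: 6.32
tcp_pos: [0.4735, 0.2569, 0.2609]
tcp_rot: [0.004, 0.722, 0.692, -0.005]
force: [-0.5, 0.8, 0.2]
finger_gap: 0.0382
```

```bash
python3 - <<'E'
from h import *
s=status.state(); im=vision.get_image("wrist"); print(s["tcp_pos"],need(-2.7)); cv2.imwrite("pics/w2.png",im["color"][:,:,::-1])
print(proj(im,[[.4775,.263,.054]],s))
W=cloud(im,s)
v,u=np.mgrid[0:400,0:640]
m=(abs(W[...,0]-.4775)<.02)&(abs(W[...,1]-.263)<.02)&(W[...,2]<.07)&(W[...,2]>.045); print(m.sum()); q=W[m]
if len(q): print(np.median(q,0),q.min(0),q.max(0))
E
```

```text
[0.47354566 0.25692625 0.26085992] [ 0.01   0.001 -0.006]
[[318.44516987 172.87324561]]
104
[0.47873731 0.26188875 0.06159608] [0.47399113 0.25311436 0.055137  ] [0.48350021 0.26873974 0.06486898]
```

View pics/w2.png

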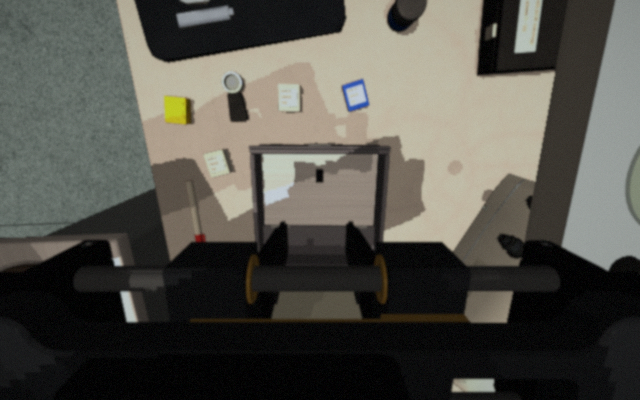

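Request:
servo_tool --deltas '[[[5,5,-40,0.01,0,0,-0.2],[0,0,-40,0,0,0,-0.2],[0,0,-40,0,0,0,-0.2],[0,0,-25,0,0,0,-0.2],[0,0,-10,0,0,0,-0.2]]]'

```text
time: 6.78
tcp_pos: [0.483, 0.2658, 0.1123]
tcp_rot: [0.005, 0.72, 0.694, 0.003]
force: [-0.4, 0.5, -0.2]
finger_gap: 0.0378
```

Request:
servo_tool --deltas '[[[0,0,-10,0,0,0,-0.2],[0,0,0,0,0,0,-0.2]]]'

```text
time: 6.95
tcp_pos: [0.4832, 0.2668, 0.101]
tcp_rot: [0.005, 0.719, 0.695, 0.001]
force: [0.5, 1.1, 0.3]
finger_gap: 0.0376
```

Request:
servo_tool --deltas '[[[-4,-5,0,0,0,0,-0.2],[0,0,-12,0,0,0,-0.2],[0,0,-12,0,0,0,-0.2],[0,0,0,0,0,0,-0.2]]]'

```text
time: 7.28
tcp_pos: [0.4811, 0.2628, 0.0815]
tcp_rot: [0.007, 0.718, 0.696, 0.004]
force: [0.4, -1.0, -0.2]
finger_gap: 0.0382
```

Request:
servo_tool --deltas '[[[-2,-1,-8,0,0,0,-0.2],[0,0,-5,0,0,0,-0.2],[0,0,0,0,0,0,-0.2]]]'

```text
time: 7.53
tcp_pos: [0.4797, 0.2619, 0.0696]
tcp_rot: [0.007, 0.718, 0.696, 0.006]
force: [0.2, -0.3, -0.9]
finger_gap: 0.0383
```

Request:
servo_tool --deltas '[[[0,0,0,0,0,0,-1],[0,0,0,0,0,0,-1],[0,0,0,0,0,0,-1],[0,0,0,0,0,0,-1],[0,0,0,0,0,0,-1]]]' --force 15

```text
time: 7.95
tcp_pos: [0.4774, 0.2618, 0.07]
tcp_rot: [0.006, 0.719, 0.695, 0.003]
force: [-24.2, 10.5, 10.7]
finger_gap: 0.0104
```

```bash
python3 -c "
from h import *
s=status.state();p=s['tcp_pos'];print(p,s['finger_gap'],s['force'],need(-2.7))
hy=p[1]-.076;hz=.035;R=.0783;d=p[2]-.054;print(d)
th=0;a=0;f=lambda th,a:np.array([hy+R*np.cos(th+.245)+d*np.sin(a),hz+R*np.sin(th+.245)+d*np.cos(a)])
q=f(0,0)
for dt,da in [(.2,0)]*5+[(.12,.04)]*5:
  th+=dt;a+=da;n=f(th,a);D=(n-q)*1000;q=n
  print('th %.2f a %.2f d %.0f %.0f %.0f  tcp %.4f %.4f'%(th,a,.047*D[0],D[0],D[1],*n))
"
```

```text
[0.47744013 0.26181651 0.0700104 ] 0.010357314927202092 [-24.16109809  10.51100309  10.74272719] [ 0.004  0.013 -0.014]
0.01601039621624984
th 0.20 a 0.00 d -0 -5 15  tcp 0.2565 0.0847
th 0.40 a 0.00 d -0 -8 13  tcp 0.2484 0.0981
th 0.60 a 0.00 d -0 -11 11  tcp 0.2378 0.1096
th 0.80 a 0.00 d -1 -13 9  tcp 0.2251 0.1187
th 1.00 a 0.00 d -1 -14 6  tcp 0.2109 0.1252
th 1.12 a 0.04 d -0 -8 2  tcp 0.2025 0.1276
th 1.24 a 0.08 d -0 -9 1  tcp 0.1938 0.1290
th 1.36 a 0.12 d -0 -9 0  tcp 0.1851 0.1291
th 1.48 a 0.16 d -0 -9 -1  tcp 0.1763 0.1282
th 1.60 a 0.20 d -0 -9 -2  tcp 0.1678 0.1261
```

Request:
servo_tool --deltas '[[[0,-5,15,0,0,0,-1],[0,-8,13,0,0,0,-1],[0,-11,11,0,0,0,-1],[0,0,0,0,0,0,-1]]]'

```text
time: 8.28
tcp_pos: [0.4758, 0.2366, 0.1104]
tcp_rot: [0.005, 0.718, 0.696, 0.002]
force: [-1.0, -1.2, -3.4]
finger_gap: 0.0098
```

Request:
servo_tool --deltas '[[[-1,-13,8,0,0,0,-1],[-1,-14,6,0,0,0,-1],[0,-8,2,-0.04,0.002,0,-1],[0,0,0,0,0,0,-1]]]'

```text
time: 8.62
tcp_pos: [0.474, 0.1986, 0.1286]
tcp_rot: [0.019, 0.719, 0.694, -0.012]
force: [0.8, -1.0, -9.3]
finger_gap: 0.0101
```

Request:
servo_tool --deltas '[[[0,-9,1,-0.04,0.002,0,-1],[0,-9,1,-0.04,0.002,0,-1],[0,-9,-1,-0.04,0.002,0,-1],[0,0,0,0,0,0,-1]]]'

```text
time: 8.95
tcp_pos: [0.4729, 0.1705, 0.1297]
tcp_rot: [0.06, 0.717, 0.692, -0.056]
force: [-0.9, -1.3, 1.8]
finger_gap: 0.0099
```

Request:
servo_tool --deltas '[[[0,-5,-1,-0.02,0.001,0,-1],[0,-1,0,0,0,0,-1],[0,0,0,0,0,0,-0.4],[0,0,0,0,0,0,-0.4],[0,0,0,0,0,0,-0.4]]]'

```text
time: 9.37
tcp_pos: [0.4735, 0.1662, 0.1288]
tcp_rot: [0.064, 0.717, 0.692, -0.06]
force: [-0.3, -0.7, -0.1]
finger_gap: 0.024
```

Request:
servo_tool --deltas '[[[0,4,22,0,0,0,-0.2],[0,6,38,0,0,0,-0.2],[0,10,38,0,0,0,-0.2],[0,30,25,0.08,0,0,-0.2],[0,30,20,0.08,0,0,-0.2]]]'

```text
time: 9.78
tcp_pos: [0.4715, 0.2468, 0.2739]
tcp_rot: [0.001, 0.719, 0.695, -0.006]
force: [-0.7, 0.1, -0.9]
finger_gap: 0.038
```

Request:
servo_tool --deltas '[[[-20,35,0,0,0,0,0.2],[-30,30,0,0,0,0,0.2]]]'

```text
time: 9.95
tcp_pos: [0.4256, 0.314, 0.2797]
tcp_rot: [0.001, 0.72, 0.694, 0.002]
force: [0.2, 1.4, -0.4]
finger_gap: 0.0466
```

```bash
python3 - <<'E'
from h import *
s=status.state(); print(s["time"],s["tcp_pos"],need(-2.7)); 
im=vision.get_image("scene"); crop(im,230,420,100,260,4,"sc3.png")
im=vision.get_image("wrist"); cv2.imwrite("pics/w3.png",im["color"][:,:,::-1])
E
```

```text
9.95 [0.42562593 0.31401054 0.27965228] [-0.002  0.004 -0.009]
```

View pics/sc3.png

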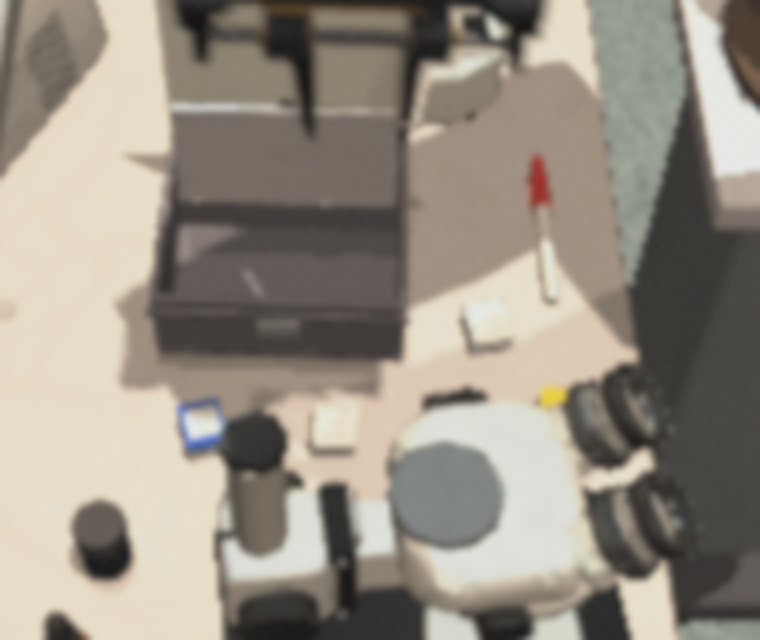

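View pics/w3.png

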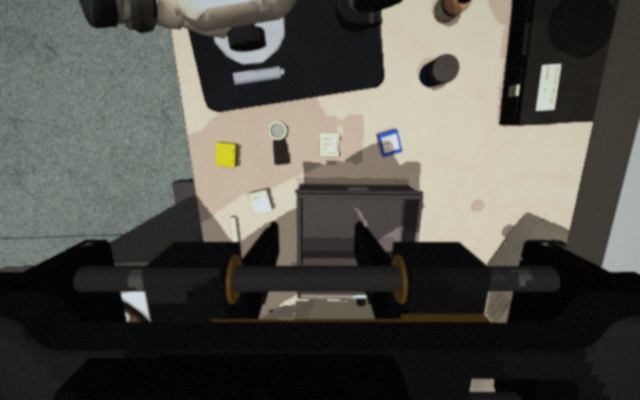

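```bash
cat > meas.py <<'E'
from h import *
def meas(pts,save=None,lo=.009,hi=.026,r=.035):
    s=status.state(); im=vision.get_image("wrist"); W=cloud(im,s)
    if save: cv2.imwrite("pics/"+save,im["color"][:,:,::-1])
    for n,(x,y) in pts.items():
        m=(np.hypot(W[...,0]-x,W[...,1]-y)<r)&(W[...,2]>lo)&(W[...,2]<hi)
        m=cv2.morphologyEx(m.astype(np.uint8),cv2.MORPH_OPEN,np.ones((3,3),np.uint8))
        k,lab,st,ce=cv2.connectedComponentsWithStats(m)
        if k<2: print(n,"none"); continue
        i=1+np.argmax(st[1:,4]); m=lab==i; q=W[m]
        zt=np.median(q[:,2]); top=m&(abs(W[...,2]-zt)<.004)
        print(n,"px",np.round(ce[i],0),m.sum(),"z %.4f"%zt,"mean",np.round(W[top].mean(0)[:2]*1000,1),"rect",cv2.minAreaRect((W[top][:,:2]*1000).astype(np.float32)))
    return s,im
E
python3 -c "
from meas import *
meas(dict(blue=(.53,.359),w1=(.442,.36),w2=(.335,.278)))
meas(dict(loupe=(.369,.364)),lo=.006,hi=.02,r=.045)"
```

```text
blue px [389. 140.] 505 z 0.0183 mean [529.7 358.6] rect ((530.2255249023438, 358.3365173339844), (28.803483963012695, 34.77203369140625), 13.963133811950684)
w1 px [328. 142.] 479 z 0.0184 mean [442.5 359.6] rect ((442.7274475097656, 358.85345458984375), (34.29571533203125, 27.519065856933594), 88.32473754882812)
w2 px [259. 199.] 428 z 0.0182 mean [335.1 276.8] rect ((335.00836181640625, 276.1985168457031), (28.667755126953125, 34.78689956665039), 10.92383861541748)
loupe px [278. 147.] 406 z 0.0120 mean [370.5 351.9] rect ((370.34478759765625, 355.1031494140625), (22.297809600830078, 47.0109977722168), 2.3045637607574463)
```

Request:
servo_tool --deltas '[[[8,22,-30,0,0,0,0.2],[7,20,-40,0,0,0,0.2],[0,0,-40,0,0,0,0.2],[0,0,-40,0,0,0,0.2],[0,0,0,0,0,0,0.2]]]'

```text
time: 10.57
tcp_pos: [0.4446, 0.354, 0.1257]
tcp_rot: [0.002, 0.72, 0.694, 0.006]
force: [0.1, -0.4, -0.1]
finger_gap: 0.0573
```

```bash
python3 -c "
from meas import *
s,im=meas(dict(w1=(.4425,.3593)),'w4.png'); print(s['tcp_pos'],need(-1.7))"
```

```text
w1 px [311. 195.] 1079 z 0.0184 mean [442.2 360.1] rect ((442.0958557128906, 359.4336242675781), (34.60872268676758, 28.355236053466797), 88.36370849609375)
[0.44458892 0.35399543 0.12572109] [-0.007  0.013  0.008]
```

View pics/w4.png

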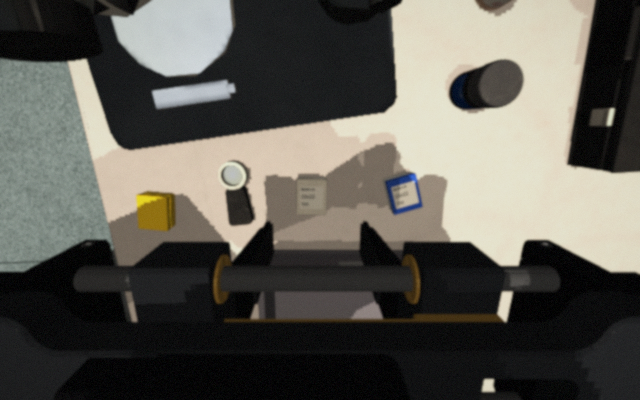

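Request:
servo_tool --deltas '[[[-3,6,-35,0,0.01,0,0.2],[0,0,-30,0,0,0,0.2],[0,0,-15,0,0,0,0.2],[0,0,0,0,0,0,0.2]]]'

```text
time: 10.95
tcp_pos: [0.4494, 0.3606, 0.0556]
tcp_rot: [-0.0, 0.722, 0.692, 0.009]
force: [-0.4, 0.2, -0.9]
finger_gap: 0.057
```

Request:
servo_tool --deltas '[[[-7,-1,-15,0,0.01,0,0.2],[0,0,-10,0,0,0,0.2],[0,0,0,0,0,0,0.2]]]'

```text
time: 11.2
tcp_pos: [0.4469, 0.3602, 0.0368]
tcp_rot: [-0.003, 0.722, 0.691, 0.01]
force: [1.0, -0.5, 0.6]
finger_gap: 0.0567
```

Request:
servo_tool --deltas '[[[-5,-1,-8,0,0,0,0.2],[0,0,0,0,0,0,0.2]]]'

```text
time: 11.37
tcp_pos: [0.4437, 0.3596, 0.0316]
tcp_rot: [-0.002, 0.723, 0.691, 0.012]
force: [-0.4, -0.9, -0.6]
finger_gap: 0.0572
```

```bash
python3 -c "
from h import *
s=status.state();print(s['tcp_pos'],need(-1.7))"
```

```text
[0.44367707 0.35955039 0.03156459] [-0.02   0.014  0.015]
```

Request:
servo_tool --deltas '[[[-1,0,-3,-0.02,0.014,0.015,0.2],[0,0,0,0,0,0,-0.8],[0,0,0,0,0,0,-0.8],[0,0,0,0,0,0,-0.8],[0,0,0,0,0,0,-0.8]]]'

```text
time: 11.78
tcp_pos: [0.4439, 0.3604, 0.0311]
tcp_rot: [0.001, 0.717, 0.697, 0.001]
force: [0.4, 0.5, 0.2]
finger_gap: 0.0355
```

Request:
servo_tool --deltas '[[[0,0,0,0,0,0,-0.8],[0,0,0,0,0,0,-0.8]]]'

```text
time: 11.95
tcp_pos: [0.4439, 0.3605, 0.0312]
tcp_rot: [0.001, 0.717, 0.697, 0.001]
force: [-0.2, -0.1, 0.2]
finger_gap: 0.0284
```

Request:
servo_tool --deltas '[[[0,0,30,0,0,0,-0.8],[0,0,40,0,0,0,-0.8],[0,-10,30,0,0,0,-0.8],[-2,-35,10,0,0,0,-0.8],[-2,-35,0,0,0,0,-0.8]]]'

```text
time: 12.37
tcp_pos: [0.4388, 0.2819, 0.1435]
tcp_rot: [0.001, 0.715, 0.699, -0.0]
force: [0.2, -0.6, 0.7]
finger_gap: 0.0283
```

Request:
servo_tool --deltas '[[[-1,-12,0,0,0,0,-0.8],[0,0,0,0,0,0,-0.8]]]'

```text
time: 12.53
tcp_pos: [0.4373, 0.2657, 0.145]
tcp_rot: [0.001, 0.716, 0.698, 0.0]
force: [0.4, -0.4, -0.4]
finger_gap: 0.0284
```

```bash
python3 - <<'E'
from h import *
s=status.state(); im=vision.get_image("wrist"); print(s["tcp_pos"],need(-2.7),s["finger_gap"]); cv2.imwrite("pics/w5.png",im["color"][:,:,::-1])
im=vision.get_image("scene"); crop(im,230,420,100,260,4,"sc5.png")
E
```

```text
[0.43726548 0.2656698  0.1449917 ] [ 0.001  0.001 -0.022] 0.028395624652885504
```

View pics/w5.png

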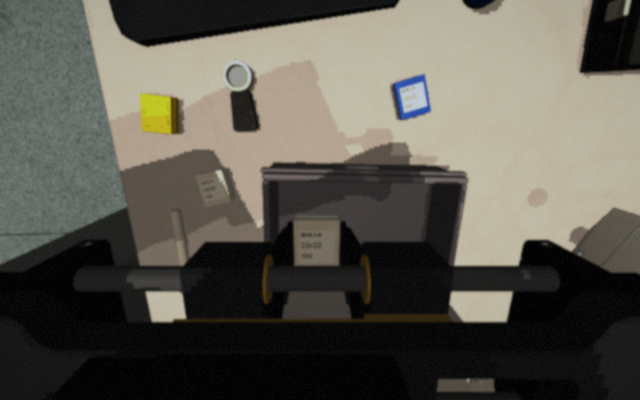

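View pics/sc5.png

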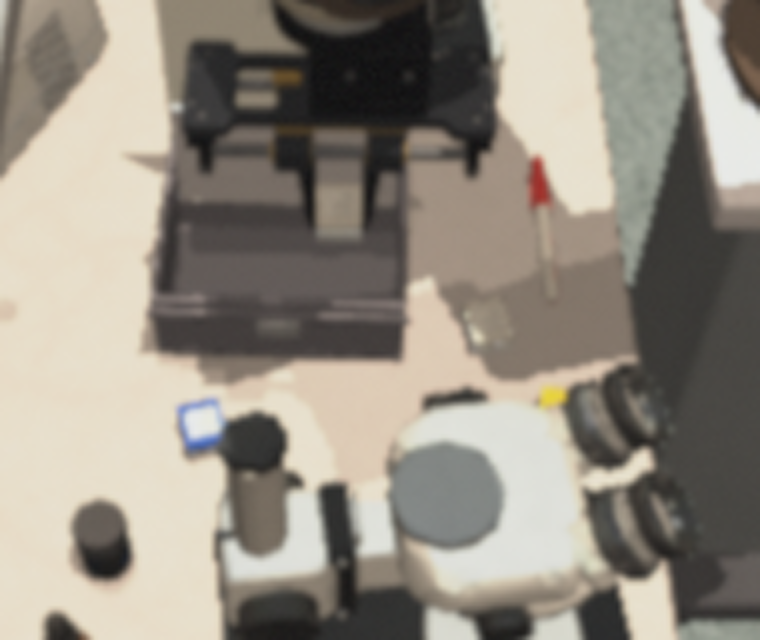

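Request:
servo_tool --deltas '[[[3,1,-35,0,0,-0.02,-0.8],[0,0,-30,0,0,0,-0.8],[0,0,-20,0,0,0,-0.8],[0,0,0,0,0,0,-0.8]]]'

```text
time: 12.97
tcp_pos: [0.4424, 0.2732, 0.0566]
tcp_rot: [0.002, 0.722, 0.692, 0.003]
force: [0.1, -0.4, -0.5]
finger_gap: 0.0289
```

Request:
servo_tool --deltas '[[[-3,-8,0,0,0,0,-0.8],[0,0,-10,0,0,0,-0.8],[0,0,0,0,0,0,-0.8]]]'

```text
time: 13.22
tcp_pos: [0.4391, 0.2667, 0.0458]
tcp_rot: [0.001, 0.721, 0.692, 0.002]
force: [-0.9, 0.4, -0.3]
finger_gap: 0.0285
```

Request:
servo_tool --deltas '[[[0,0,-7,0,0,0,-0.8],[0,0,0,0,0,0,-0.8],[0,0,0,0,0,0,-0.2],[0,0,0,0,0,0,-0.2],[0,0,0,0,0,0,-0.2]]]'

```text
time: 13.63
tcp_pos: [0.4404, 0.2675, 0.0405]
tcp_rot: [0.002, 0.721, 0.692, 0.004]
force: [-1.0, -0.5, -0.1]
finger_gap: 0.0371
```

Request:
servo_tool --deltas '[[[0,0,20,0,0,0,-0.2],[0,0,40,0,0,0,-0.2],[0,10,40,0,0,0,0],[18,16,35,0,0,0.05,0.2],[25,20,0,0,0,0.06,0.2]]]'

```text
time: 14.05
tcp_pos: [0.4793, 0.3113, 0.1815]
tcp_rot: [0.001, 0.682, 0.731, 0.001]
force: [1.6, 0.2, 0.9]
finger_gap: 0.0525
```

Request:
servo_tool --deltas '[[[25,20,0,0,0,0.06,0.2],[20,20,0,0,0,0.06,0.2],[0,10,0,0,0,0.06,0.2],[0,0,-20,0,0,0,0.2],[0,0,0,0,0,0,0.2]]]'

```text
time: 14.47
tcp_pos: [0.5308, 0.3672, 0.1682]
tcp_rot: [0.004, 0.609, 0.793, 0.008]
force: [-0.8, -0.6, -1.4]
finger_gap: 0.0573
```

```bash
python3 - <<'E'
from meas import *
s,im=meas(dict(blue=(.530,.3585)),'w6.png'); print(s['tcp_pos'],need(14))
im=vision.get_image("scene"); crop(im,230,420,100,260,4,"sc6.png")
E
```

```text
blue px [311. 197.] 798 z 0.0184 mean [529.7 359. ] rect ((530.0382690429688, 358.5436706542969), (28.102291107177734, 34.27692413330078), 13.986807823181152)
[0.53078594 0.36721211 0.16823264] [-0.009  0.017 -0.017]
```

View pics/w6.png

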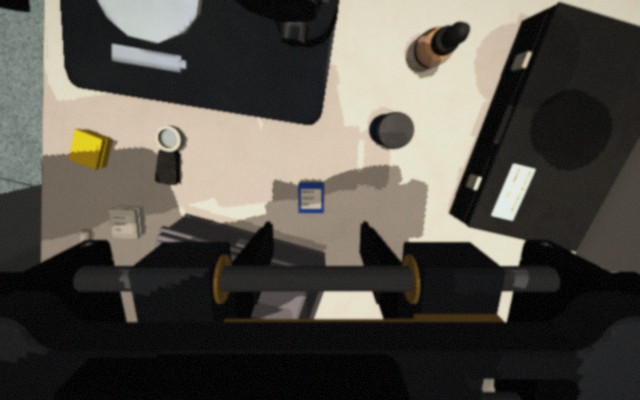

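View pics/sc6.png

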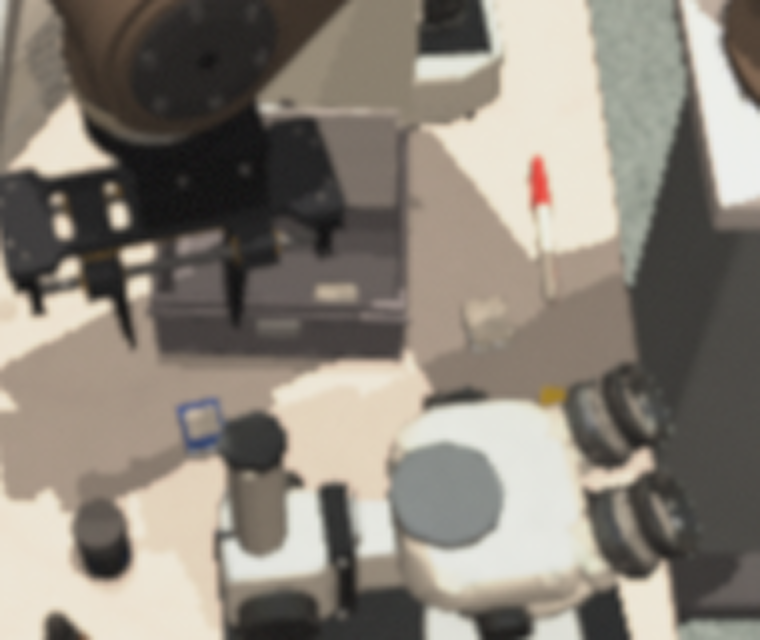

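Request:
servo_tool --deltas '[[[-4,-12,-25,-0.01,0.015,-0.015,0.2],[0,0,-30,0,0,0,0.2],[0,0,-30,0,0,0,0.2],[0,0,-15,0,0,0,0.2],[0,0,0,0,0,0,0.2]]]'

```text
time: 14.98
tcp_pos: [0.5286, 0.3543, 0.0757]
tcp_rot: [0.003, 0.617, 0.787, 0.005]
force: [-0.1, 0.5, -0.2]
finger_gap: 0.057
```

```bash
python3 -c "
from h import *
s=status.state();print(s['tcp_pos'],need(14))"
```

```text
[0.52864682 0.35430695 0.07568074] [-0.003  0.011  0.002]
```

Request:
servo_tool --deltas '[[[1,3,-20,0,0.01,0,0.2],[0,0,-15,0,0,0,0.2],[0,0,-6,0,0,0,0.2],[0,0,0,0,0,0,0.2]]]'

```text
time: 15.32
tcp_pos: [0.5315, 0.3574, 0.0394]
tcp_rot: [0.0, 0.618, 0.787, 0.004]
force: [0.5, 0.1, -0.9]
finger_gap: 0.0569
```

Request:
servo_tool --deltas '[[[-1,1,-9,0,0,0,0.2],[0,0,0,0,0,0,0.2],[0,0,0,0,0,0,-0.8],[0,0,0,0,0,0,-0.8],[0,0,0,0,0,0,-0.8]]]'

```text
time: 15.73
tcp_pos: [0.5319, 0.3592, 0.0348]
tcp_rot: [0.001, 0.618, 0.786, 0.006]
force: [-0.3, 0.1, 0.6]
finger_gap: 0.0421
```

Request:
servo_tool --deltas '[[[0,0,0,0,0,0,-0.8],[0,0,0,0,0,0,-0.8],[0,0,0,0,0,0,-0.8]]]'

```text
time: 15.98
tcp_pos: [0.5322, 0.3594, 0.0358]
tcp_rot: [0.002, 0.618, 0.786, 0.007]
force: [0.6, -0.1, -0.1]
finger_gap: 0.0284
```

Request:
servo_tool --deltas '[[[0,0,30,0,0,0,-0.8],[0,0,40,0,0,0,-0.8],[-2,-8,30,0,0,-0.1,-0.8],[-4,-34,8,0,0,-0.1,-0.8],[-4,-34,0,0,0,-0.09,-0.8]]]'

```text
time: 16.4
tcp_pos: [0.5209, 0.2854, 0.1462]
tcp_rot: [0.001, 0.726, 0.688, 0.006]
force: [0.8, -0.8, -0.4]
finger_gap: 0.0283
```

Request:
servo_tool --deltas '[[[-3,-15,0,0,0,0,-0.8],[0,0,0,0,0,0,-0.8]]]'

```text
time: 16.57
tcp_pos: [0.5172, 0.266, 0.1477]
tcp_rot: [0.002, 0.728, 0.686, 0.007]
force: [1.0, 0.3, -0.5]
finger_gap: 0.028
```

```bash
python3 - <<'E'
from h import *
s=status.state(); im=vision.get_image("wrist"); print(s["tcp_pos"],need(-2.7),s["finger_gap"]); cv2.imwrite("pics/w7.png",im["color"][:,:,::-1])
E
```

```text
[0.51722814 0.26599028 0.14773892] [-0.008  0.012  0.012] 0.02801433827608685
```

View pics/w7.png

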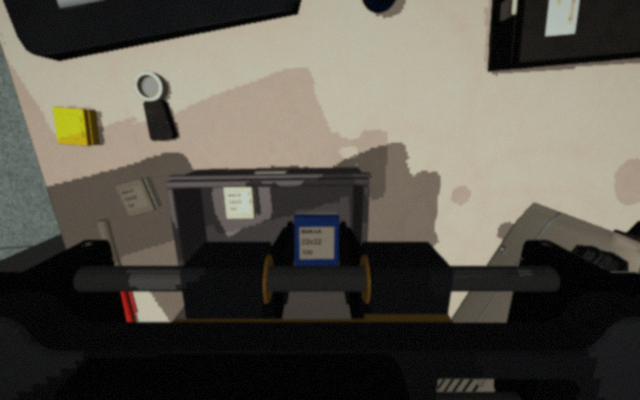

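Request:
servo_tool --deltas '[[[-1,-4,-30,-0.008,0.012,0.012,-0.8],[0,-1,-30,0,0,0,-0.8],[0,-1,-20,0,0,0,-0.8],[0,0,0,0,0,0,-0.8]]]'

```text
time: 16.95
tcp_pos: [0.5184, 0.2644, 0.0656]
tcp_rot: [0.001, 0.721, 0.693, 0.002]
force: [-0.5, -0.5, -1.0]
finger_gap: 0.0284
```

Request:
servo_tool --deltas '[[[0,-1,-13,0,0,0,-0.8],[0,0,-7,0,0,0,-0.8],[0,0,-3,0,0,0,-0.8],[0,0,0,0,0,0,-0.8]]]'

```text
time: 17.28
tcp_pos: [0.5191, 0.2668, 0.0417]
tcp_rot: [0.001, 0.718, 0.696, 0.002]
force: [0.8, -0.3, -0.3]
finger_gap: 0.0283
```

Request:
servo_tool --deltas '[[[0,0,0,0,0,0,-0.2],[0,0,0,0,0,0,-0.2],[0,0,0,0,0,0,-0.2],[0,0,25,0,0,0,-0.2],[0,0,40,0,0,0,-0.2]]]'

```text
time: 17.7
tcp_pos: [0.5176, 0.2671, 0.1048]
tcp_rot: [-0.001, 0.718, 0.696, -0.002]
force: [-0.1, 0.3, -0.2]
finger_gap: 0.038
```

Request:
servo_tool --deltas '[[[0,0,40,0,0,0,0],[-25,0,30,0,0,0.04,0.2],[-38,2,5,0,0,0.05,0.2],[-38,2,0,0,0,0.05,0.2],[-38,2,0,0,0,0.05,0.2]]]'

```text
time: 18.12
tcp_pos: [0.3821, 0.2735, 0.1924]
tcp_rot: [0.003, 0.648, 0.762, 0.007]
force: [-0.2, 0.5, -0.4]
finger_gap: 0.0569
```

Request:
servo_tool --deltas '[[[-35,2,0,0,0,0.05,0.2],[-6,2,0,0,0,0,0.2],[0,0,0,0,0,0,0.2]]]'

```text
time: 18.37
tcp_pos: [0.3333, 0.2768, 0.195]
tcp_rot: [0.003, 0.625, 0.78, 0.008]
force: [0.7, 0.9, -0.1]
finger_gap: 0.0569
```

```bash
python3 - <<'E'
from meas import *
s,im=meas(dict(w2=(.335,.2765)),'w8.png'); print(s['tcp_pos'],need(10.9))
im=vision.get_image("scene"); crop(im,230,420,100,260,4,"sc8.png")
E
```

```text
w2 px [314. 186.] 698 z 0.0184 mean [334.4 276.5] rect ((334.48516845703125, 276.052001953125), (28.509689331054688, 34.6934928894043), 10.527117729187012)
[0.33333621 0.27682271 0.1950114 ] [-0.01   0.015 -0.029]
```

View pics/w8.png

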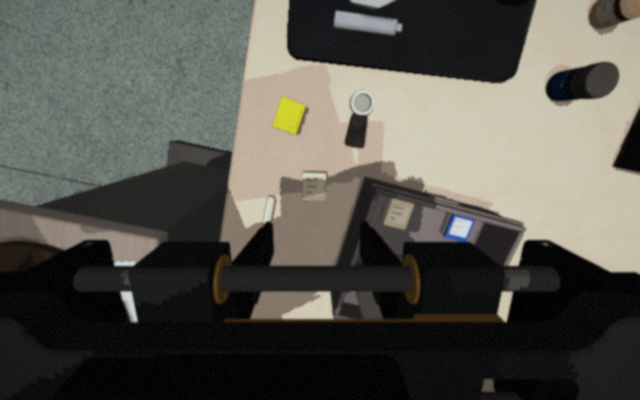

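View pics/sc8.png

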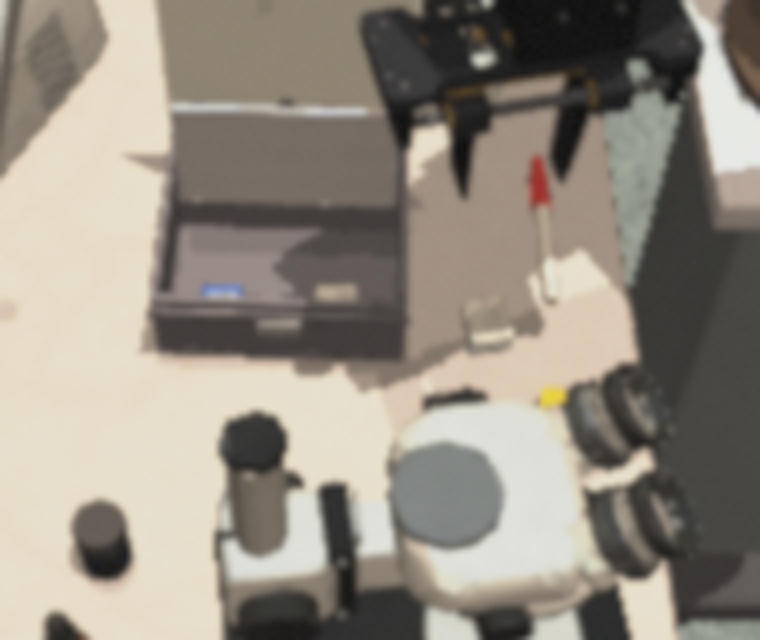

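Request:
servo_tool --deltas '[[[-1,-3,-35,-0.01,0.015,-0.028,0],[0,0,-35,0,0,0,0],[0,0,-35,0,0,0,0],[0,0,-20,0,0,0,0],[0,0,0,0,0,0,0]]]'

```text
time: 18.88
tcp_pos: [0.3428, 0.2751, 0.0667]
tcp_rot: [0.002, 0.64, 0.769, 0.006]
force: [0.0, 0.2, 0.7]
finger_gap: 0.0475
```

```bash
python3 -c "
from h import *
s=status.state();print(s['tcp_pos'],need(10.7))"
```

```text
[0.34280161 0.27511567 0.06671537] [-0.006  0.011  0.004]
```

Request:
servo_tool --deltas '[[[-10,1,-12,0,0.01,0,0],[0,0,-15,0,0,0,0],[-2,0,-5,0,0,0,0],[0,0,0,0,0,0,0]]]'

```text
time: 19.22
tcp_pos: [0.3354, 0.2765, 0.0338]
tcp_rot: [-0.002, 0.642, 0.767, 0.002]
force: [0.6, 0.4, 0.3]
finger_gap: 0.0473
```

Request:
servo_tool --deltas '[[[-1,0,-3,0,0,0,0],[0,0,0,0,0,0,-0.8],[0,0,0,0,0,0,-0.8],[0,0,0,0,0,0,-0.8],[0,0,0,0,0,0,-0.8]]]'

```text
time: 19.63
tcp_pos: [0.3371, 0.2773, 0.0337]
tcp_rot: [-0.001, 0.642, 0.767, 0.005]
force: [-0.0, -0.6, -0.7]
finger_gap: 0.0284
```

Request:
servo_tool --deltas '[[[0,0,0,0,0,0,-0.8],[0,0,30,0,0,0,-0.8],[0,0,40,0,0,0,-0.8],[5,0,30,0,0,-0.05,-0.8],[30,-5,15,0,0,-0.06,-0.8]]]'

```text
time: 20.05
tcp_pos: [0.367, 0.271, 0.1505]
tcp_rot: [-0.003, 0.683, 0.73, -0.001]
force: [0.8, 1.9, 0.0]
finger_gap: 0.0283
```

Request:
servo_tool --deltas '[[[36,-13,0,0,0,-0.06,-0.8],[36,-13,0,0,0,-0.05,-0.8],[30,-12,0,0,0,0,-0.8],[0,0,0,0,0,0,-0.8]]]'

```text
time: 20.38
tcp_pos: [0.4774, 0.2318, 0.158]
tcp_rot: [0.0, 0.724, 0.689, 0.006]
force: [-0.5, -0.5, -0.9]
finger_gap: 0.0286
```

```bash
python3 - <<'E'
from h import *
s=status.state(); im=vision.get_image("wrist"); print(s["tcp_pos"],need(-2.7),s["finger_gap"]); cv2.imwrite("pics/w9.png",im["color"][:,:,::-1])
im=vision.get_image("scene"); crop(im,230,420,100,260,4,"sc9.png")
E
```

```text
[0.47741398 0.23183979 0.15799367] [-0.008  0.007  0.002] 0.028562781854806686
```

View pics/w9.png

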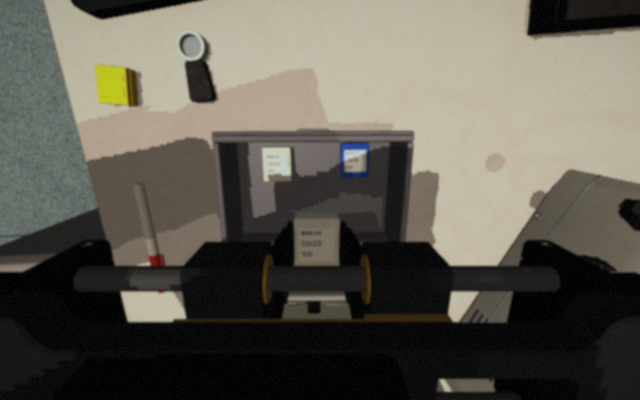

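View pics/sc9.png

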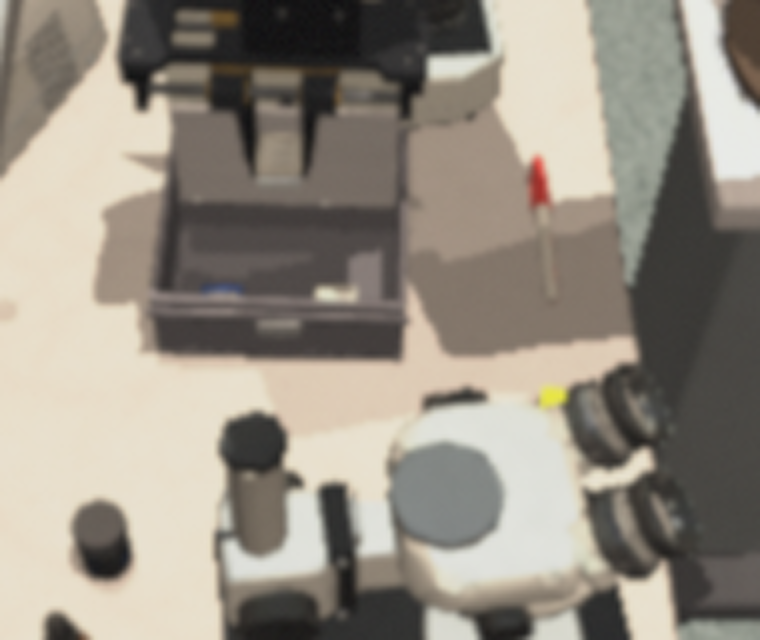

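Request:
servo_tool --deltas '[[[0,0,-35,-0.008,0.007,0,-0.8],[0,-2,-35,0,0,0,-0.8],[0,-1,-20,0,0,0,-0.8],[0,0,0,0,0,0,-0.8]]]'

```text
time: 20.82
tcp_pos: [0.4691, 0.2312, 0.0663]
tcp_rot: [-0.0, 0.723, 0.691, -0.0]
force: [-0.6, 0.1, -0.3]
finger_gap: 0.0285
```

Request:
servo_tool --deltas '[[[7,-2,-10,0,0,0,-0.8],[1,0,-8,0,0,0,-0.8],[0,0,-5,0,0,0,-0.8],[0,0,0,0,0,0,-0.8]]]'

```text
time: 21.15
tcp_pos: [0.4736, 0.231, 0.0442]
tcp_rot: [-0.001, 0.722, 0.692, -0.001]
force: [-0.5, -0.3, 0.1]
finger_gap: 0.0284
```

Request:
servo_tool --deltas '[[[2,0,-5,0,0,0,-0.8],[0,0,0,0,0,0,-0.8],[0,0,0,0,0,0,-0.3],[0,0,0,0,0,0,-0.3],[0,0,0,0,0,0,-0.3]]]'

```text
time: 21.57
tcp_pos: [0.4756, 0.232, 0.0415]
tcp_rot: [-0.0, 0.721, 0.693, -0.0]
force: [0.7, -0.3, -0.9]
finger_gap: 0.033
```

Request:
servo_tool --deltas '[[[0,1,20,0,0,0,-0.3],[0,2,40,0,0,0,-0.3],[0,3,40,0,0,0,-0.6],[0,10,30,0,0,0,-0.9],[0,0,0,0,0,0,-0.9]]]'

```text
time: 21.98
tcp_pos: [0.4742, 0.2475, 0.1763]
tcp_rot: [-0.001, 0.722, 0.692, -0.002]
force: [0.4, 0.1, 0.5]
finger_gap: 0.0187
```

```bash
python3 - <<'E'
from h import *
s=status.state(); im=vision.get_image("wrist"); print(s["time"],s["tcp_pos"],need(-2.7),s["finger_gap"]); cv2.imwrite("pics/w10.png",im["color"][:,:,::-1])
im=vision.get_image("scene"); crop(im,230,420,100,260,4,"sc10.png")
W=cloud(im);v,u=np.mgrid[0:400,0:640]
m=(W[...,2]>.06)&(W[...,2]<.13)&(W[...,1]>.15)&(W[...,1]<.2)&(W[...,0]>.41)&(W[...,0]<.55)&(v<160); q=W[m]; print(m.sum()); p=np.polyfit(q[:,2],q[:,1],1); print(p,np.pi/2+np.arctan(-p[0]))
E
```

```text
21.9833 [0.47423064 0.24752495 0.17631557] [ 0.002 -0.006 -0.005] 0.018715212718663422
723
[0.02979774 0.18477885] 1.5410074007617114
```

View pics/w10.png

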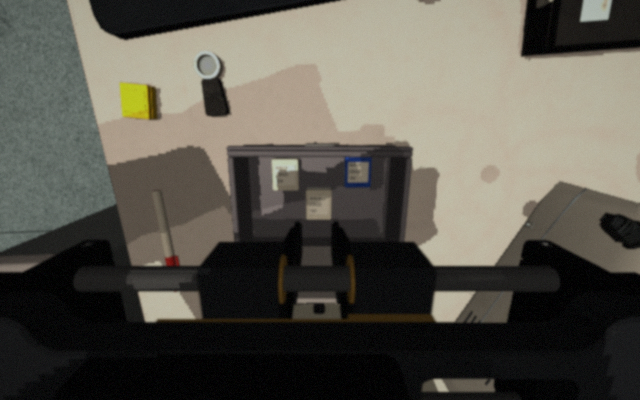

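View pics/sc10.png

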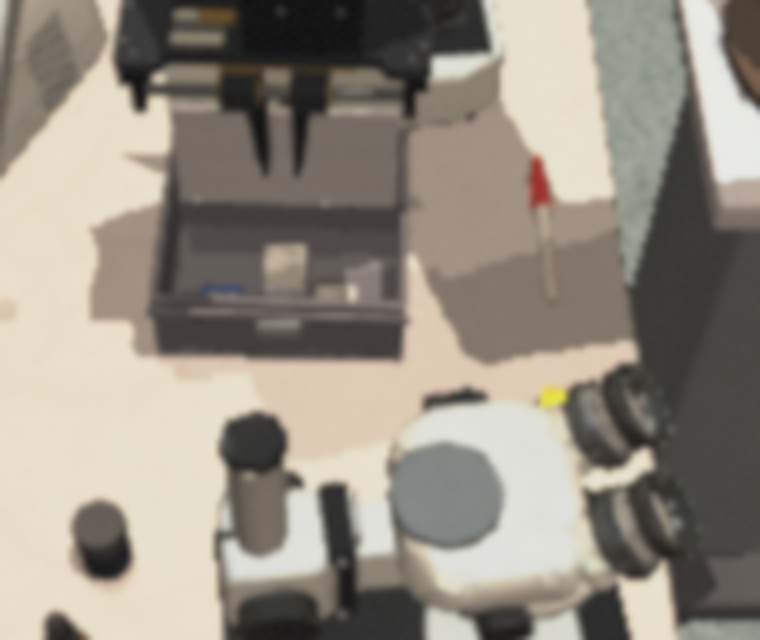

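Request:
servo_tool --deltas '[[[-10,25,20,0,0,0,-0.6],[-30,25,10,0,0,0,-0.6],[-30,25,0,0,0,0,-0.6],[-30,20,0,0,0,0,-0.6],[0,0,0,0,0,0,-0.6]]]'

```text
time: 22.5
tcp_pos: [0.3684, 0.3406, 0.1959]
tcp_rot: [-0.003, 0.724, 0.69, -0.009]
force: [0.4, 0.3, 0.7]
finger_gap: 0.0189
```

```bash
python3 - <<'E'
from h import *
s=status.state(); print(s["tcp_pos"])
im=vision.get_image("top"); crop(im,270,430,110,250,4,"top11.png"); W=cloud(im)
v,u=np.mgrid[0:400,0:640]
c=im["color"]
m=(W[...,2]>.1)&(W[...,2]<.26)&(W[...,1]<.15)&(W[...,1]>.08)&(W[...,0]>.40)&(W[...,0]<.56); q=W[m]; print(m.sum())
for z in np.arange(.1,.26,.02):
    k=q[abs(q[:,2]-z)<.01]; 
    if len(k): print(round(z,2),len(k),np.percentile(k[:,1],[5,50,95]).round(4))
m=(W[...,2]>.115)&(W[...,2]<.15)&(W[...,1]<.2)&(W[...,1]>.15)&(W[...,0]>.39)&(W[...,0]<.57); q=W[m]; print("flap edge",m.sum(),np.percentile(q,[2,50,98],axis=0).round(4) if len(q) else 0)
im=vision.get_image("scene"); crop(im,250,350,60,200,5,"sc11.png"); W=cloud(im)
for n,(y0,y1,z0,z1,vv) in dict(lid=(.05,.16,.1,.3,125),flap=(.14,.2,.07,.14,200)).items():
  m=(W[...,2]>z0)&(W[...,2]<z1)&(W[...,1]<y1)&(W[...,1]>y0)&(W[...,0]>.40)&(W[...,0]<.55)&(v<vv); q=W[m]; print(n,m.sum())
  for z in np.arange(z0,z1,.02):
    k=q[abs(q[:,2]-z)<.01]
    if len(k): print(round(z,2),len(k),np.percentile(k[:,1],[5,50,95]).round(4))
E
```

```text
[0.36842892 0.34058626 0.19593922]
1345
0.1 82 [0.0826 0.1345 0.1389]
0.12 180 [0.0833 0.1335 0.1381]
0.14 137 [0.1301 0.1336 0.137 ]
0.16 152 [0.1295 0.1329 0.1361]
0.18 262 [0.0833 0.1294 0.1349]
0.2 161 [0.1275 0.1308 0.1342]
0.22 182 [0.1263 0.1299 0.1332]
0.24 175 [0.1235 0.1275 0.1322]
flap edge 200 [[0.4015 0.1649 0.1157]
 [0.4742 0.1896 0.135 ]
 [0.5476 0.1946 0.1402]]
lid 3418
0.1 84 [0.1296 0.1318 0.1352]
0.12 244 [0.129  0.1322 0.1363]
0.14 311 [0.1278 0.1317 0.1355]
0.16 321 [0.1272 0.1313 0.1349]
0.18 390 [0.0604 0.1295 0.1336]
0.2 522 [0.0614 0.1271 0.132 ]
0.22 557 [0.0618 0.1263 0.1318]
0.24 375 [0.0613 0.0679 0.13  ]
0.26 244 [0.0604 0.0645 0.1328]
0.28 255 [0.0509 0.0556 0.0662]
flap 599
0.07 94 [0.1832 0.1867 0.1912]
0.09 144 [0.1841 0.1865 0.1897]
0.11 170 [0.1847 0.1873 0.1918]
0.13 191 [0.1843 0.1879 0.1922]
```

View pics/top11.png

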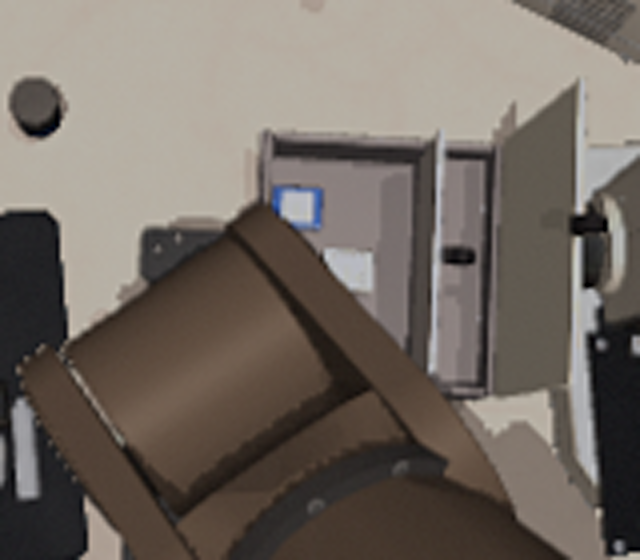

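View pics/sc11.png

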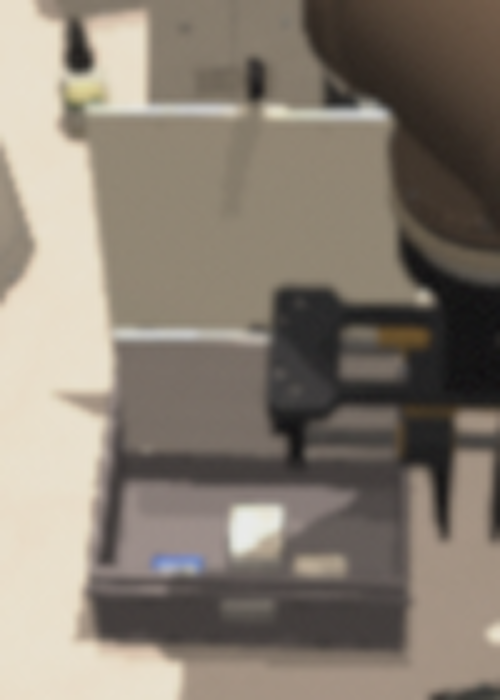

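```bash
python3 - <<'E'
from h import *
O=np.array([.4768,.2215]); xb=np.array([-.047,-.999]); yb=np.array([.999,-.047])
for cam in ("scene","top"):
    im=vision.get_image(cam); W=cloud(im); print(cam,pose(im)[1])
    B=np.stack([(W[...,:2]-O)@xb,(W[...,:2]-O)@yb,W[...,2]],-1)
    for n,(x0,x1,z0,z1) in dict(lid=(.07,.15,.09,.24),flap=(.02,.068,.07,.13)).items():
        m=(B[...,0]>x0)&(B[...,0]<x1)&(B[...,2]>z0)&(B[...,2]<z1)&(abs(B[...,1])<.07)
        q=B[m]; 
        if len(q)<30: print(n,len(q)); continue
        x=q[:,0]
        for it in range(6):
            p=np.polyfit(q[:,2],q[:,0],1); r=q[:,0]-np.polyval(p,q[:,2]); k=abs(r)<max(.002,2*np.median(abs(r))); q=q[k]
        print(n,m.sum(),len(q),p,"theta",np.pi/2+np.arctan(p[0]), q[:,2].min(),q[:,2].max())
E
```

```text
scene [0.44442926 0.88412572 0.87754783]
lid 2074 1697 [0.04790539 0.08302049] theta 1.6186651234867966 0.09046826741065672 0.23956071549284497
flap 466 403 [-0.03702157  0.03708842] theta 1.5337916600716996 0.07008994827139559 0.129990561108978
top [0.33178083 0.3571877  1.08433227]
lid 1397 972 [0.0496342  0.08063038] theta 1.6203898261113383 0.09076047824721178 0.23800931517977608
flap 176 139 [-0.03954999  0.03506269] theta 1.5312669399129935 0.07022344951601212 0.12937964570220906
```

```bash
python3 - <<'E'
from h import *
O=np.array([.4768,.2215]); xb=np.array([-.047,-.999]); yb=np.array([.999,-.047])
def w(x,y,z): return np.r_[O+x*xb+y*yb,z]
for cam in("top","scene"):
    im=vision.get_image(cam)
    for th in (1.55,1.62,1.7,1.8):
        print(cam,"lid",th,proj(im,[w(.087-.165*np.cos(th),s*.088,.068+.165*np.sin(th)) for s in(1,-1)]).round(1).tolist(),"tab",proj(im,[w(.087-.185*np.cos(th),0,.068+.185*np.sin(th))]).round(1).tolist())
    for th in (1.48,1.53,1.6,1.72):
        print(cam,"flap",th,proj(im,[w(.036-.101*np.cos(th),s*.077,.035+.101*np.sin(th)) for s in(1,-1)]).round(1).tolist(),"tab",proj(im,[w(.036-.0783*np.cos(th+.245),0,.035+.0783*np.sin(th+.245))]).round(1).tolist())
crop(vision.get_image("top"),360,430,110,220,7,"top12.png")
E
```

```text
top lid 1.55 [[410.2, 128.5], [407.7, 205.5]] tab [[411.1, 165.1]]
top lid 1.62 [[415.2, 128.8], [412.8, 205.8]] tab [[416.9, 165.5]]
top lid 1.7 [[420.8, 129.2], [418.5, 206.1]] tab [[423.3, 166.0]]
top lid 1.8 [[427.5, 130.0], [425.3, 206.6]] tab [[431.0, 166.7]]
top flap 1.48 [[377.8, 141.4], [375.3, 202.2]] tab [[383.3, 173.4]]
top flap 1.53 [[379.8, 141.5], [377.4, 202.3]] tab [[384.7, 173.5]]
top flap 1.6 [[382.6, 141.7], [380.2, 202.4]] tab [[386.7, 173.7]]
top flap 1.72 [[387.3, 142.0], [384.9, 202.7]] tab [[389.9, 174.1]]
scene lid 1.55 [[265.3, 84.6], [335.2, 86.7]] tab [[299.9, 79.4]]
scene lid 1.62 [[265.8, 81.5], [335.2, 83.6]] tab [[300.2, 76.0]]
scene lid 1.7 [[266.4, 78.4], [335.2, 80.5]] tab [[300.6, 72.5]]
scene lid 1.8 [[267.2, 75.2], [335.2, 77.2]] tab [[301.1, 68.8]]
scene flap 1.48 [[270.9, 128.1], [329.0, 130.0]] tab [[300.6, 129.2]]
scene flap 1.53 [[271.0, 126.6], [329.0, 128.5]] tab [[300.7, 128.3]]
scene flap 1.6 [[271.3, 124.7], [329.1, 126.5]] tab [[300.8, 127.2]]
scene flap 1.72 [[271.8, 121.6], [329.1, 123.5]] tab [[301.0, 125.6]]
```

View pics/top12.png

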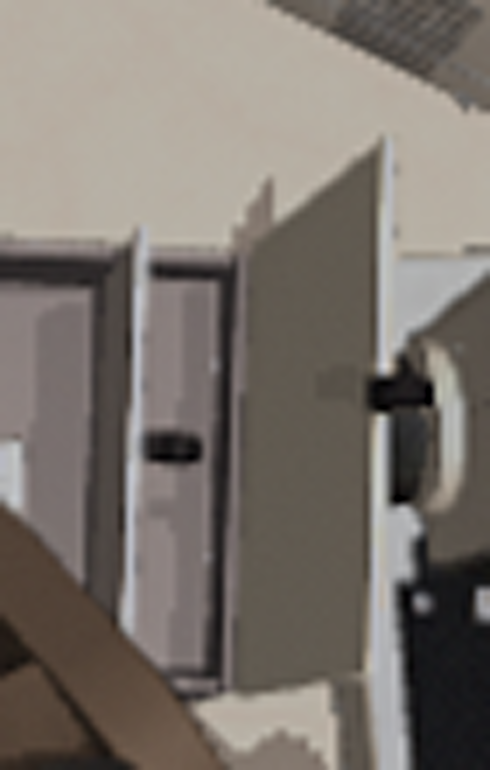

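Request:
servo_tool --deltas '[[[30,-20,0,0,0,0,-0.3],[30,-25,0,0,0,0,-0.1],[30,-25,0,0,0,0,-0.1],[15,-25,0,0,0,0,-0.1],[0,0,0,0,0,0,-0.1]]]'

```text
time: 23.27
tcp_pos: [0.4849, 0.2369, 0.1959]
tcp_rot: [-0.003, 0.726, 0.688, -0.008]
force: [-0.9, 0.1, -0.6]
finger_gap: 0.0416
```

```bash
python3 - <<'E'
from meas import *
s,im=meas(dict(w2=(.4755,.2315)),'w13.png',lo=.013,hi=.03,r=.028); print(s['tcp_pos'],need(-2.7),s['finger_gap'])
E
```

```text
w2 px [310. 189.] 696 z 0.0244 mean [476.5 231.6] rect ((476.3275146484375, 231.31556701660156), (33.66651916503906, 27.449108123779297), 86.96533203125)
[0.48492444 0.23687293 0.19593459] [ 0.006 -0.015  0.007] 0.04164102612223498
```

View pics/w13.png

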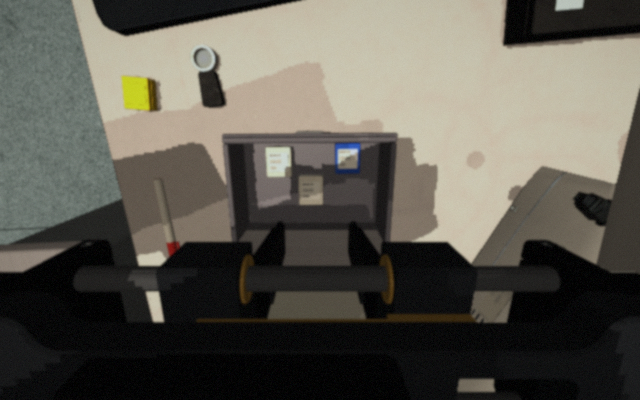

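Request:
servo_tool --deltas '[[[-9,-8,-35,0.006,-0.01,0.007,-0.2],[0,0,-35,0,0,0,-0.2],[0,0,-35,0,0,0,-0.2],[0,0,0,0,0,0,-0.2]]]'

```text
time: 23.65
tcp_pos: [0.476, 0.2292, 0.0896]
tcp_rot: [-0.0, 0.725, 0.688, 0.001]
force: [-0.1, -0.1, -0.4]
finger_gap: 0.0385
```

Request:
servo_tool --deltas '[[[0,0,-20,0,0,0,-0.2],[0,0,-15,0,0,0,-0.2],[0,0,-8,0,0,0,-0.2],[0,0,0,0,0,0,-0.2]]]'

```text
time: 23.98
tcp_pos: [0.4761, 0.2308, 0.048]
tcp_rot: [-0.001, 0.725, 0.688, 0.001]
force: [0.1, 0.1, -0.1]
finger_gap: 0.0377
```

Request:
servo_tool --deltas '[[[0,0,-9,0,0,0,-0.2],[0,0,0,0,0,0,-0.9],[0,0,0,0,0,0,-0.9],[0,0,0,0,0,0,-0.9],[0,0,0,0,0,0,-0.9]]]'

```text
time: 24.4
tcp_pos: [0.4777, 0.2322, 0.0426]
tcp_rot: [0.0, 0.725, 0.688, 0.004]
force: [0.7, 0.5, -0.3]
finger_gap: 0.0284
```

Request:
servo_tool --deltas '[[[0,0,30,0,0,0,-0.9],[0,0,40,0,0,0,-0.9],[-5,10,30,0,0,0,-0.9],[-7,35,10,0,0,0,-0.9],[-7,38,0,0,0,0,-0.9]]]'

```text
time: 24.82
tcp_pos: [0.4586, 0.3122, 0.1588]
tcp_rot: [-0.0, 0.728, 0.686, 0.003]
force: [0.6, -0.1, -0.8]
finger_gap: 0.0284
```

Request:
servo_tool --deltas '[[[-5,38,0,0,0,0,-0.9],[0,0,-25,0,0,0,-0.9],[0,0,-25,0,0,0,-0.9],[0,0,-20,0,0,0,-0.9],[0,0,0,0,0,0,-0.9]]]'

```text
time: 25.23
tcp_pos: [0.4526, 0.3599, 0.0935]
tcp_rot: [0.001, 0.726, 0.688, 0.01]
force: [0.8, 0.2, -0.1]
finger_gap: 0.0284
```

Request:
servo_tool --deltas '[[[0,0,-25,0,0,0,-0.9],[0,0,-18,0,0,0,-0.9],[0,0,-9,0,0,0,-0.9],[0,0,0,0,0,0,-0.9]]]'

```text
time: 25.57
tcp_pos: [0.4538, 0.3605, 0.0435]
tcp_rot: [0.001, 0.726, 0.688, 0.012]
force: [0.3, -0.2, 0.3]
finger_gap: 0.0283
```

Request:
servo_tool --deltas '[[[0,0,-6,0,0,0,-0.9],[0,0,0,0,0,0,-0.9],[0,0,0,0,0,0,-0.2],[0,0,0,0,0,0,-0.2],[0,0,0,0,0,0,-0.2]]]'

```text
time: 25.98
tcp_pos: [0.4556, 0.361, 0.0414]
tcp_rot: [0.002, 0.726, 0.687, 0.014]
force: [0.8, -0.1, -0.1]
finger_gap: 0.037
```

Request:
servo_tool --deltas '[[[0,0,25,0,0,0,-0.2],[0,0,40,0,0,0,-0.6],[0,0,40,0,0,0,-1],[4,-15,40,0,0,0,-1],[4,-20,40,-0.1,0.004,0,-1]]]'

```text
time: 26.4
tcp_pos: [0.4592, 0.3263, 0.2221]
tcp_rot: [0.035, 0.725, 0.687, -0.027]
force: [-0.4, 0.2, -0.7]
finger_gap: 0.017
```

Request:
servo_tool --deltas '[[[3,-20,5,-0.12,0.005,0,-1],[3,-25,0,-0.12,0.005,0,-1],[3,-25,0,-0.12,0.005,0,-1],[3,-25,0,-0.12,0.005,0,-1],[2,-20,0,-0.12,0.005,0,-1]]]'

```text
time: 26.82
tcp_pos: [0.4777, 0.2075, 0.2455]
tcp_rot: [0.254, 0.682, 0.645, -0.233]
force: [-0.1, -1.3, -0.0]
finger_gap: 0.0007
```

```bash
python3 -c "
from h import *
s=status.state();print(s['tcp_pos'],need(-2.7,.8),s['joints'])
R=Rq(s['tcp_rot']);print(R[:,2], s['tcp_pos']+.025*R[:,2])"
```

```text
[0.47768158 0.20748672 0.24548175] [-0.096  0.049 -0.011] [ 0.5477759   0.51273784  1.67937602 -0.60173178  1.39310952  0.84914882]
[ 0.00965166 -0.64676293 -0.76263003] [0.47792287 0.19131765 0.226416  ]
```

Request:
servo_tool --deltas '[[[0,-20,-12,-0.08,0.03,0,-1],[0,-20,-3,0,0,0,-1],[0,-10,0,0,0,0,-1],[0,-8,0,0,0,0,-1],[0,0,0,0,0,0,-1]]]'

```text
time: 27.23
tcp_pos: [0.4776, 0.1462, 0.2311]
tcp_rot: [0.275, 0.666, 0.638, -0.273]
force: [-0.7, 0.4, 0.3]
finger_gap: 0.0004
```

```bash
cat > ang.py <<'E'
from h import *
O=np.array([.4768,.2215]); xb=np.array([-.047,-.999]); yb=np.array([.999,-.047])
def angles(cam):
    im=vision.get_image(cam); W=cloud(im)
    B=np.stack([(W[...,:2]-O)@xb,(W[...,:2]-O)@yb,W[...,2]],-1)
    for n,(x0,x1,z0,z1) in dict(lid=(.075,.15,.09,.225),flap=(.02,.065,.07,.13)).items():
        m=(B[...,0]>x0)&(B[...,0]<x1)&(B[...,2]>z0)&(B[...,2]<z1)&(abs(B[...,1])<.07)
        q=B[m]
        if len(q)<30: print(cam,n,len(q)); continue
        for it in range(8):
            p=np.polyfit(q[:,2],q[:,0],1); r=q[:,0]-np.polyval(p,q[:,2]); k=abs(r)<max(.003,2*np.median(abs(r))); q=q[k]
        print(cam,n,m.sum(),len(q),"theta %.3f"%(np.pi/2+np.arctan(p[0])))
    return im
E
python3 -c "
from ang import *
s=status.state();R=Rq(s['tcp_rot']);print(s['tcp_pos'],s['force'],s['tcp_pos']+.025*R[:,2])
im=angles('scene');crop(im,230,390,50,200,4,'sc14.png')
im=angles('top');crop(im,330,450,110,220,5,'top14.png')"
```

```text
[0.47759465 0.14618946 0.23106777] [-0.70112651  0.36865382  0.25373254] [0.47728907 0.12834843 0.21355766]
scene lid 702 663 theta 1.720
scene flap 720 705 theta 1.529
top lid 671 617 theta 1.764
top flap 0
```

View pics/sc14.png

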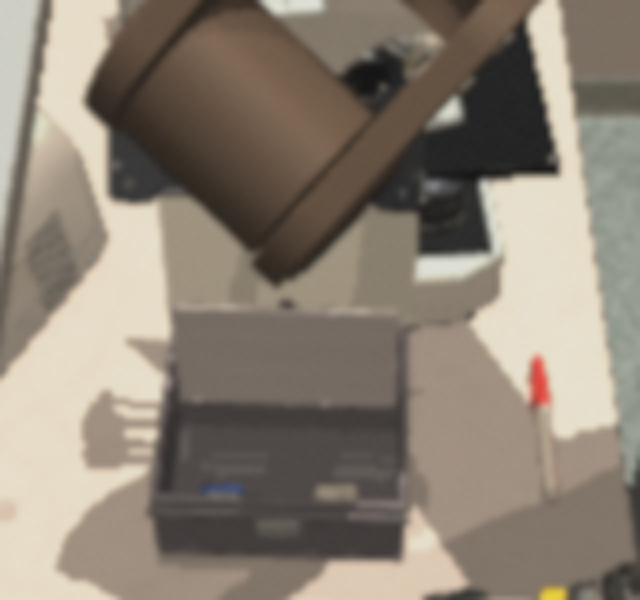

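View pics/top14.png

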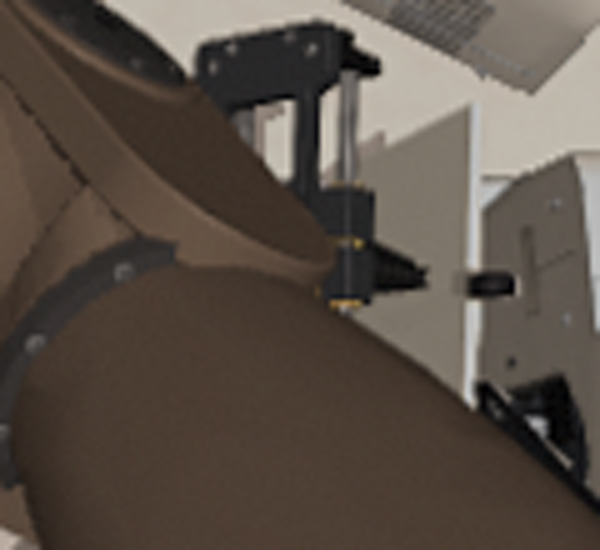

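Request:
servo_tool --deltas '[[[0,-7,0,0,0,0,-1],[0,-6,0,0,0,0,-1],[0,0,0,0,0,0,-1],[0,0,0,0,0,0,-1],[0,0,0,0,0,0,-1]]]'

```text
time: 27.75
tcp_pos: [0.4782, 0.1347, 0.2327]
tcp_rot: [0.275, 0.666, 0.638, -0.27]
force: [0.1, 0.1, -0.2]
finger_gap: 0.0002
```

```bash
python3 -c "
from ang import *
s=status.state();print(s['tcp_pos'],s['force'])
im=angles('scene');
im=angles('top');crop(im,330,450,110,220,5,'top15.png')"
```

```text
[0.47824833 0.13465669 0.23274101] [ 0.05632178  0.05549235 -0.19682414]
scene lid 950 879 theta 1.796
scene flap 722 706 theta 1.533
top lid 525 493 theta 1.798
top flap 0
```

View pics/top15.png

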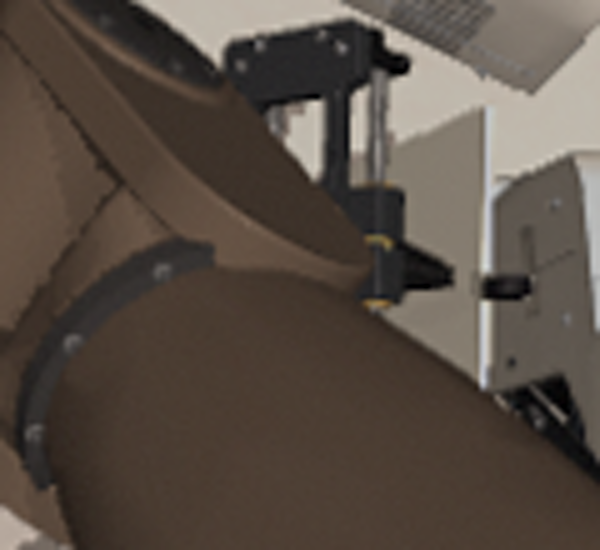

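Request:
servo_tool --deltas '[[[0,25,5,0,0,0,-1],[0,35,0,0,0,0,-1],[0,35,-5,0,0,0,-1],[0,12,-30,0,0,0,-1],[0,0,-35,0,0,0,-1]]]'

```text
time: 28.27
tcp_pos: [0.4794, 0.2473, 0.1718]
tcp_rot: [0.276, 0.669, 0.637, -0.265]
force: [-0.1, -0.9, -0.7]
finger_gap: 0.0005
```

Request:
servo_tool --deltas '[[[0,0,-25,0,0,0,-1],[0,0,-4,0,0,0,-1],[0,0,0,0,0,0,-1]]]'

```text
time: 28.52
tcp_pos: [0.4777, 0.2486, 0.1363]
tcp_rot: [0.276, 0.667, 0.638, -0.268]
force: [0.5, 0.0, 0.5]
finger_gap: 0.0002
```

Request:
servo_tool --deltas '[[[0,-15,-5,0,0,0,-1],[0,-12,0,0,0,0,-1],[0,-9,0,0,0,0,-1],[0,-7,0,0,0,0,-1],[0,0,0,0,0,0,-1]]]'

```text
time: 28.93
tcp_pos: [0.479, 0.2034, 0.1361]
tcp_rot: [0.276, 0.668, 0.638, -0.266]
force: [-0.0, 0.5, 0.6]
finger_gap: 0.0006
```

```bash
python3 -c "
from ang import *
s=status.state();print(s['tcp_pos'],s['force'])
im=angles('scene');crop(im,230,390,50,200,4,'sc16.png')
im=angles('top');crop(im,330,450,110,220,5,'top16.png')"
```

```text
[0.47895684 0.20340211 0.13607529] [-0.01535605  0.51996302  0.56155004]
scene lid 742 665 theta 1.798
scene flap 0
top lid 1519 1428 theta 1.802
top flap 217 196 theta 1.722
```

View pics/sc16.png

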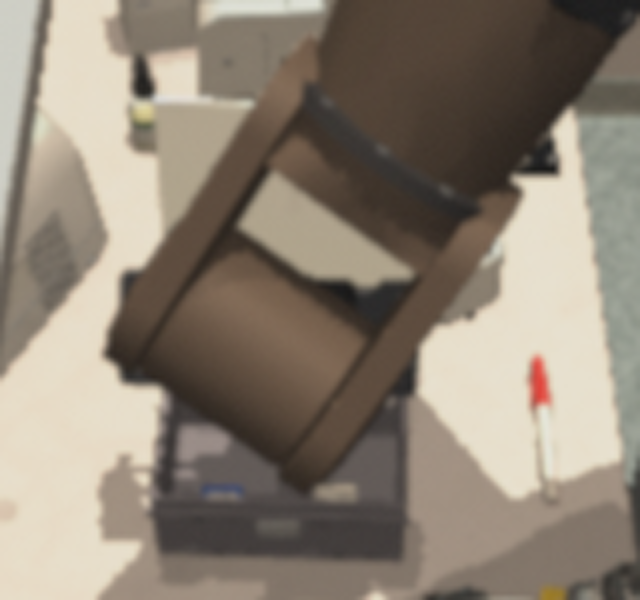

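Request:
servo_tool --deltas '[[[0,15,8,0,0,0,-1],[0,25,20,0,0,0,-1],[0,25,25,0.1,-0.005,0,-0.5],[-3,25,15,0.12,-0.005,0,0],[-3,25,5,0.12,-0.005,0,0]]]'

```text
time: 29.45
tcp_pos: [0.4722, 0.3234, 0.2102]
tcp_rot: [0.16, 0.706, 0.674, -0.149]
force: [-0.6, 0.8, -1.8]
finger_gap: 0.0154
```

Request:
servo_tool --deltas '[[[-3,20,0,0.12,-0.005,0,0],[-3,15,0,0.12,-0.005,0,0],[-3,0,0,0.12,-0.005,0,0],[0,0,0,0.08,-0.005,0,0],[0,0,0,0,0,0,0]]]'

```text
time: 29.87
tcp_pos: [0.4635, 0.3679, 0.2185]
tcp_rot: [0.005, 0.724, 0.689, 0.023]
force: [0.6, 0.4, -0.2]
finger_gap: 0.0455
```

```bash
python3 -c "
from meas import *
s,im=meas(dict(w2=(.4555,.361)),'w17.png');print(s['time'],s['tcp_pos'],need(-2.7))
from ang import *
im=angles('scene');crop(im,230,390,50,200,4,'sc17.png')
"
```

```text
w2 px [304. 191.] 592 z 0.0184 mean [457.  360.2] rect ((457.0533447265625, 359.9026184082031), (34.331512451171875, 27.20758628845215), 86.37455749511719)
29.8667 [0.46346474 0.36794239 0.21852603] [-0.022  0.04   0.002]
scene lid 341 313 theta 1.795
scene flap 31 30 theta 1.696
```

View pics/w17.png

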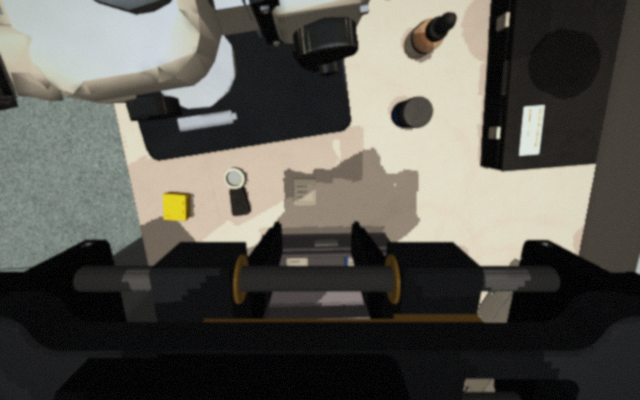

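View pics/sc17.png

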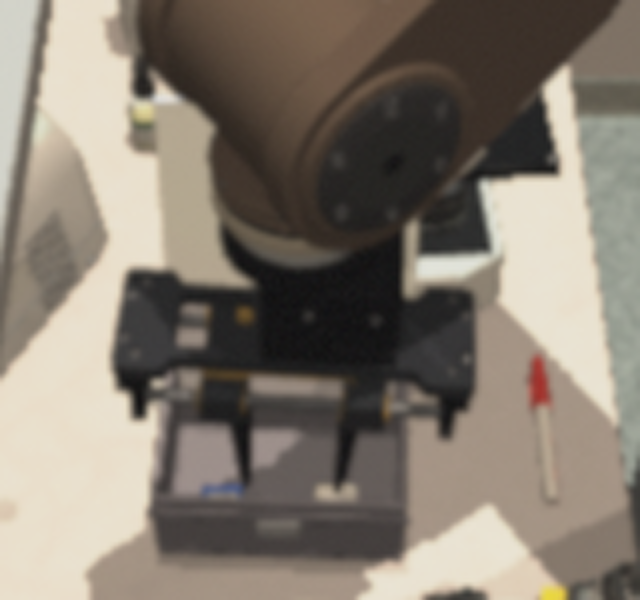

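W2 at (457, 360). Grasp it.

Request:
servo_tool --deltas '[[[-7,-10,-35,-0.02,0.04,0,0],[0,0,-35,0,0,0,0],[0,0,-35,0,0,0,0],[0,0,-30,0,0,0,0],[0,0,0,0,0,0,0]]]'

```text
time: 30.38
tcp_pos: [0.4573, 0.3604, 0.08]
tcp_rot: [0.005, 0.722, 0.692, -0.004]
force: [-1.0, -0.7, 0.3]
finger_gap: 0.0479
```

```bash
python3 -c "
from h import *
s=status.state();print(s['tcp_pos'],need(-3))"
```

```text
[0.45725776 0.36037024 0.07999086] [ 0.011  0.001 -0.009]
```

Request:
servo_tool --deltas '[[[0,0,-22,0.01,0,0,0],[0,0,-15,0,0,0,0],[0,0,-8,0,0,0,0],[0,0,0,0,0,0,0]]]'

```text
time: 30.72
tcp_pos: [0.4578, 0.363, 0.0344]
tcp_rot: [0.002, 0.721, 0.693, -0.003]
force: [-0.3, 0.5, -0.4]
finger_gap: 0.0474
```

Request:
servo_tool --deltas '[[[0,-3,-3,0,0,0,0],[0,0,0,0,0,0,-0.9],[0,0,0,0,0,0,-0.9],[0,0,0,0,0,0,-0.9],[0,0,0,0,0,0,-0.9]]]'

```text
time: 31.13
tcp_pos: [0.4595, 0.3614, 0.0357]
tcp_rot: [0.003, 0.72, 0.694, -0.001]
force: [0.9, 0.7, -0.0]
finger_gap: 0.028
```

Request:
servo_tool --deltas '[[[0,0,0,0,0,0,-0.9],[0,0,30,0,0,0,-0.9],[0,0,40,0,0,0,-0.9],[2,-10,40,0,0,0,-0.9],[6,-35,5,0,0,0,-0.9]]]'

```text
time: 31.55
tcp_pos: [0.466, 0.3183, 0.1535]
tcp_rot: [0.003, 0.719, 0.695, -0.003]
force: [1.7, 0.4, 0.8]
finger_gap: 0.0285
```

Request:
servo_tool --deltas '[[[6,-38,0,0,0,0,-0.9],[5,-35,0,0,0,0,-0.9],[0,0,0,0,0,0,-0.9]]]'

```text
time: 31.8
tcp_pos: [0.4781, 0.2404, 0.1584]
tcp_rot: [0.005, 0.718, 0.696, 0.0]
force: [0.1, -0.3, -0.9]
finger_gap: 0.0286
```

Request:
servo_tool --deltas '[[[-1,-9,-25,0,0,-0.01,-0.9],[0,0,-35,0,0,0,-0.9],[0,0,-25,0,0,0,-0.9],[0,0,0,0,0,0,-0.9]]]'

```text
time: 32.13
tcp_pos: [0.4792, 0.2294, 0.075]
tcp_rot: [0.007, 0.724, 0.69, 0.005]
force: [-0.9, -0.4, -0.2]
finger_gap: 0.0283
```

Request:
servo_tool --deltas '[[[-2,1,-18,0,0,0,-0.9],[0,0,-10,0,0,0,-0.9],[0,0,-5,0,0,0,-0.9],[0,0,0,0,0,0,-0.9]]]'

```text
time: 32.47
tcp_pos: [0.4781, 0.2316, 0.0431]
tcp_rot: [0.007, 0.724, 0.69, 0.005]
force: [-1.1, -0.4, 0.4]
finger_gap: 0.0285
```

Request:
servo_tool --deltas '[[[0,0,-3,0,0,0,-0.9],[0,0,0,0,0,0,-0.3],[0,0,0,0,0,0,-0.3],[0,0,0,0,0,0,-0.3],[0,0,0,0,0,0,-0.3]]]'

```text
time: 32.88
tcp_pos: [0.48, 0.2328, 0.0437]
tcp_rot: [0.008, 0.723, 0.69, 0.008]
force: [0.6, -0.9, 0.3]
finger_gap: 0.0331
```

Request:
servo_tool --deltas '[[[0,1,20,0,0,0,-0.3],[0,2,40,0,0,0,-0.3],[0,3,40,0,0,0,-0.3],[-10,20,30,0,0,0,-0.3],[-30,25,10,0,0,0,-0.3]]]'

```text
time: 33.3
tcp_pos: [0.441, 0.2816, 0.1876]
tcp_rot: [0.007, 0.725, 0.688, 0.006]
force: [-0.8, 0.1, -0.5]
finger_gap: 0.0338
```

Request:
servo_tool --deltas '[[[-30,25,10,0,0,0,-0.3],[-30,20,10,0,0,0,-0.3],[0,0,0,0,0,0,-0.3]]]'

```text
time: 33.55
tcp_pos: [0.3762, 0.3303, 0.2131]
tcp_rot: [0.008, 0.725, 0.688, 0.009]
force: [0.8, -0.1, -0.8]
finger_gap: 0.0331
```

```bash
python3 -c "
from ang import *
s=status.state();print(s['time'],s['tcp_pos'],s['finger_gap'])
im=angles('scene');crop(im,230,390,50,200,4,'sc18.png')
im=angles('top');crop(im,320,440,110,220,5,'top18.png')
W=cloud(im);B=np.stack([(W[...,:2]-O)@xb,(W[...,:2]-O)@yb,W[...,2]],-1)
m=(B[...,2]>.1)&(B[...,2]<.125)&(B[...,0]>.055)&(B[...,0]<.078)&(abs(B[...,1])<.02);print('tab',m.sum(),np.median(W[m],0),W[m].min(0),W[m].max(0))
"
```

```text
33.55 [0.37618545 0.33029247 0.21311176] 0.03309931495416047
scene lid 1895 1746 theta 1.799
scene flap 568 542 theta 1.715
top lid 1570 1434 theta 1.802
top flap 389 371 theta 1.719
tab 32 [0.47280814 0.15704953 0.11478656] [0.46853191 0.14799546 0.10352545] [0.47813519 0.16431586 0.12175649]
```

View pics/top18.png

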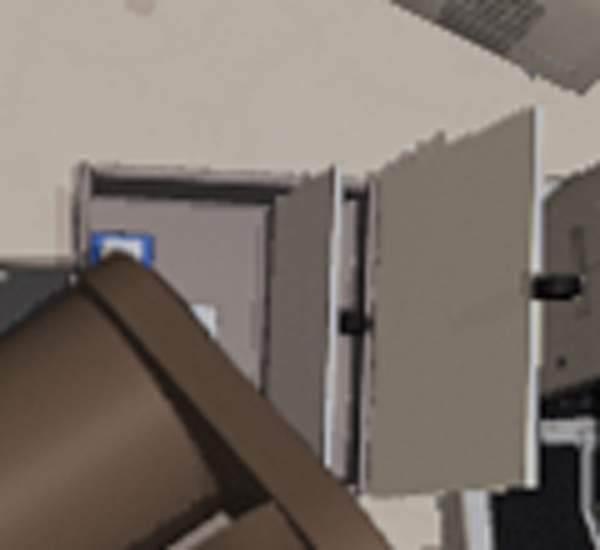

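View pics/sc18.png

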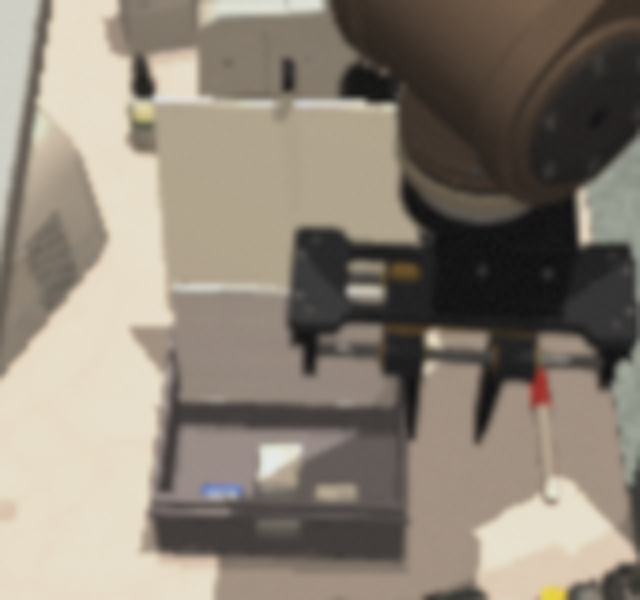

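Request:
servo_tool --deltas '[[[20,-25,5,-0.03,0,0,-0.3],[22,-33,0,-0.03,0.002,0,-0.3],[22,-33,0,-0.03,0.002,0,-0.3],[20,-33,0,-0.03,0.002,0,-0.3],[10,-25,0,0,0,0,-0.3]]]'

```text
time: 34.07
tcp_pos: [0.4774, 0.1736, 0.2155]
tcp_rot: [0.051, 0.722, 0.689, -0.038]
force: [-0.5, 0.6, 0.0]
finger_gap: 0.0333
```

```bash
python3 -c "
from h import *
s=status.state();print(s['tcp_pos'],need(-2.7,.12))
im=vision.get_image('wrist');cv2.imwrite('pics/w19.png',im['color'][:,:,::-1]);print(proj(im,[[.4733,.156,.107]],s))
im=vision.get_image('top');crop(im,320,440,110,220,5,'top19.png')"
```

```text
[0.47739146 0.17357578 0.21545178] [ 0.005  0.021 -0.002]
[[309.27268042 204.54360024]]
```

View pics/w19.png

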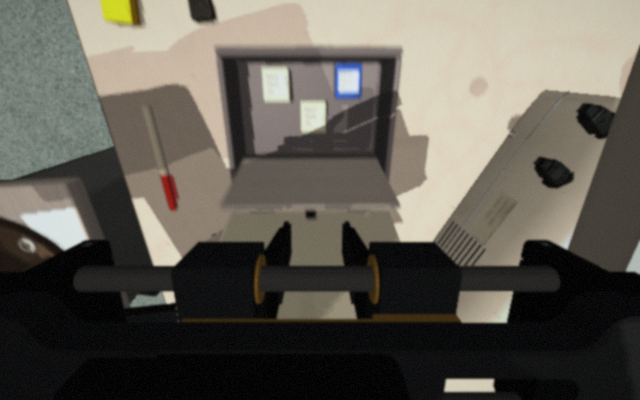

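Request:
servo_tool --deltas '[[[-2,-10,-20,0.005,0.02,0,-0.3],[-1,-4,-20,0,0,0,-0.3],[0,-2,-12,0,0,0,-0.3],[0,0,0,0,0,0,-0.3]]]'

```text
time: 34.5
tcp_pos: [0.4764, 0.1515, 0.1603]
tcp_rot: [0.04, 0.726, 0.686, -0.043]
force: [0.4, -0.6, 0.8]
finger_gap: 0.0335
```

```bash
python3 -c "
from h import *
s=status.state();print(s['tcp_pos'],need(-2.7,.12),s['force'])
im=vision.get_image('wrist');cv2.imwrite('pics/w20.png',im['color'][:,:,::-1]);print(proj(im,[[.4733,.156,.107]],s))
"
```

```text
[0.4764009  0.15150364 0.16029901] [-0.002 -0.001  0.01 ] [ 0.36233502 -0.61744168  0.82897674]
[[310.33962235 208.09955423]]
```

View pics/w20.png

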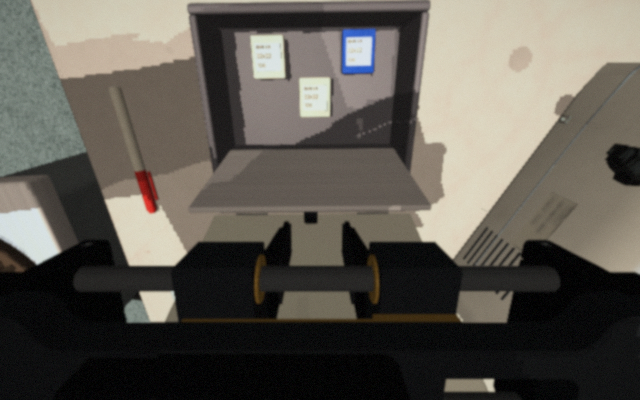

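Request:
servo_tool --deltas '[[[-1,6,-8,0,0,0.01,-0.3],[0,0,-8,0,0,0,-0.3],[0,-1,-6,0,0,0,-0.3],[0,0,0,0,0,0,-0.3]]]'

```text
time: 34.88
tcp_pos: [0.4767, 0.1579, 0.1387]
tcp_rot: [0.041, 0.722, 0.69, -0.042]
force: [0.2, -0.3, 0.1]
finger_gap: 0.0332
```

Request:
servo_tool --deltas '[[[-2,-2,-7,0,0,0,-0.3],[0,0,-6,0,0,0,-0.3],[0,0,-4,0,0,0,-0.3],[0,0,0,0,0,0,-0.3]]]'

```text
time: 35.22
tcp_pos: [0.4745, 0.1562, 0.1203]
tcp_rot: [0.042, 0.722, 0.69, -0.041]
force: [0.5, -0.1, -0.1]
finger_gap: 0.0334
```

Close on the tab.

Request:
servo_tool --deltas '[[[0,0,0,0,0,0,-1],[0,0,0,0,0,0,-1],[0,0,0,0,0,0,-1],[0,0,0,0,0,0,-1],[0,0,0,0,0,0,-1]]]' --force 15

```text
time: 35.63
tcp_pos: [0.4724, 0.1559, 0.1202]
tcp_rot: [0.04, 0.722, 0.69, -0.044]
force: [-3.7, 0.5, -1.4]
finger_gap: 0.0099
```

```bash
python3 -c "
from ang import *
s=status.state();print(s['tcp_pos'],s['finger_gap'],s['force'])
angles('scene')
hy=.1858;hz=.035;R=.0783;d=.0135;p=s['tcp_pos']
th=1.72;a=.12;f=lambda th,a:np.array([hy+R*np.cos(th+.245)+d*np.sin(a),hz+R*np.sin(th+.245)+d*np.cos(a)])
q=f(th,a);print('model',q)
for dt,da in [(-.15,0)]*4+[(-.15,-.03)]*4+[(-.15,0)]*3+[(-.07,0)]:
  th+=dt;a+=da;n=f(th,a);D=(n-q)*1000;q=n
  print('th %.2f a %.2f d %.1f %.0f %.0f  tcp %.4f %.4f'%(th,a,.047*D[0],D[0],D[1],*n))
"
```

```text
[0.47238263 0.15592416 0.12016415] 0.009885827961212046 [-3.70266374  0.49675828 -1.40514504]
scene lid 641 435 theta 1.789
scene flap 861 818 theta 1.704
model [0.15734319 0.12069752]
th 1.57 a 0.12 d 0.5 11 4  tcp 0.1685 0.1244
th 1.42 a 0.12 d 0.5 12 2  tcp 0.1801 0.1264
th 1.27 a 0.12 d 0.6 12 0  tcp 0.1918 0.1266
th 1.12 a 0.12 d 0.5 12 -2  tcp 0.2034 0.1251
th 0.97 a 0.09 d 0.5 11 -3  tcp 0.2143 0.1218
th 0.82 a 0.06 d 0.5 10 -5  tcp 0.2245 0.1170
th 0.67 a 0.03 d 0.4 9 -6  tcp 0.2340 0.1106
th 0.52 a 0.00 d 0.4 8 -8  tcp 0.2423 0.1027
th 0.37 a 0.00 d 0.4 7 -9  tcp 0.2498 0.0937
th 0.22 a 0.00 d 0.3 6 -10  tcp 0.2558 0.0836
th 0.07 a 0.00 d 0.2 4 -11  tcp 0.2602 0.0728
th 0.00 a 0.00 d 0.1 2 -5  tcp 0.2618 0.0675
```

Request:
servo_tool --deltas '[[[0,11,4,0,0,0,-1],[0,12,2,0,0,0,-1],[1,12,0,0,0,0,-1],[0,12,-2,0,0,0,-1],[0,0,0,0,0,0,-1]]]'

```text
time: 36.1
tcp_pos: [0.4746, 0.2068, 0.1247]
tcp_rot: [0.041, 0.722, 0.69, -0.042]
force: [1.7, -1.9, -6.7]
finger_gap: 0.0097
```

Request:
servo_tool --deltas '[[[0,11,-3,0.03,0,0,-1],[0,10,-5,0.03,0,0,-1],[0,9,-6,0.03,0,0,-1],[0,6,-6,0,0,0,-1],[0,0,0,0,0,0,-1]]]'

```text
time: 36.52
tcp_pos: [0.4764, 0.2465, 0.1036]
tcp_rot: [0.009, 0.721, 0.692, -0.009]
force: [1.1, -3.2, -3.6]
finger_gap: 0.0099
```

Request:
servo_tool --deltas '[[[0,5,-10,0,0,0,-1],[0,5,-10,0,0,0,-1],[0,3,-10,0,0,0,-1],[0,1,-6,0,0,0,-1],[0,0,0,0,0,0,-1]]]'

```text
time: 36.93
tcp_pos: [0.4772, 0.2633, 0.0667]
tcp_rot: [0.01, 0.721, 0.693, -0.007]
force: [-0.1, -2.9, 11.8]
finger_gap: 0.0095
```

Request:
servo_tool --deltas '[[[0,0,0,0,0,0,-0.4],[0,0,0,0,0,0,-0.4],[0,0,0,0,0,0,-0.4],[0,0,15,0,0,0,-0.4],[0,0,30,0,0,0,-0.4]]]'

```text
time: 37.35
tcp_pos: [0.4741, 0.2617, 0.1059]
tcp_rot: [0.009, 0.721, 0.693, -0.013]
force: [0.7, 0.2, 0.1]
finger_gap: 0.0282
```

Request:
servo_tool --deltas '[[[0,5,40,0,0,0,-0.2],[-25,20,25,0,0,0,0],[-30,25,5,0,0,0,0],[-30,25,0,0,0,0,0],[-15,15,0,0,0,0,0]]]'

```text
time: 37.77
tcp_pos: [0.3743, 0.3512, 0.1827]
tcp_rot: [0.009, 0.724, 0.69, -0.011]
force: [0.4, 1.3, 0.0]
finger_gap: 0.0471
```

```bash
python3 -c "
from ang import *
s=status.state();print(s['time'],s['tcp_pos'],need(2.3))
im=angles('scene');crop(im,230,390,50,200,4,'sc21.png')
W=cloud(im);B=np.stack([(W[...,:2]-O)@xb,(W[...,:2]-O)@yb,W[...,2]],-1)
m=(B[...,0]>-.05)&(B[...,0]<.03)&(abs(B[...,1])<.07)&(B[...,2]<.06)
q=B[m];q=q[abs(q[:,2]-np.median(q[:,2]))<.006];p=np.polyfit(q[:,0],q[:,2],1);print('flap z fit',p,len(q))
from meas import *
s,im=meas(dict(loupe=(.3703,.358)),'w21.png',lo=.006,hi=.02,r=.05)
v,u=np.mgrid[0:400,0:640];W=cloud(im,s);c=im['color']
m=(abs(W[...,0]-.37)<.03)&(abs(W[...,1]-.355)<.05)&(W[...,2]>.005)&(c.max(-1)<70);print('black',m.sum(),rectof(im,m,.012,s))
"
```

```text
37.7667 [0.37429248 0.35118947 0.18274519] [ 0.029 -0.002  0.088]
scene lid 2119 1955 theta 1.799
scene flap 0
flap z fit [-0.0051922   0.03836526] 922
loupe px [312. 173.] 896 z 0.0120 mean [369.1 359.7] rect ((368.10223388671875, 362.9891052246094), (26.270658493041992, 63.19900131225586), 2.1330456733703613)
black 32365 (array([303.8, 193.9]), array([356. , 452.1]), 87.5)
```

View pics/w21.png

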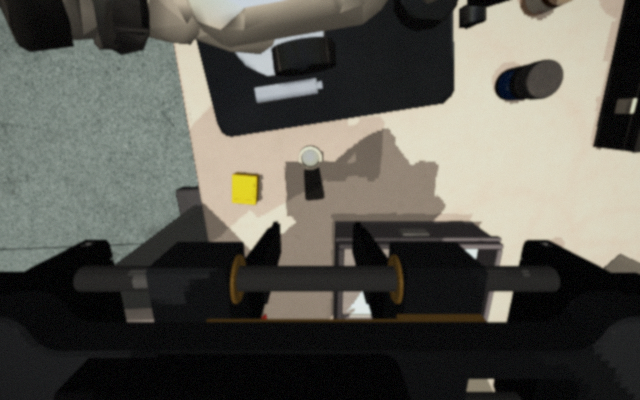

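View pics/sc21.png

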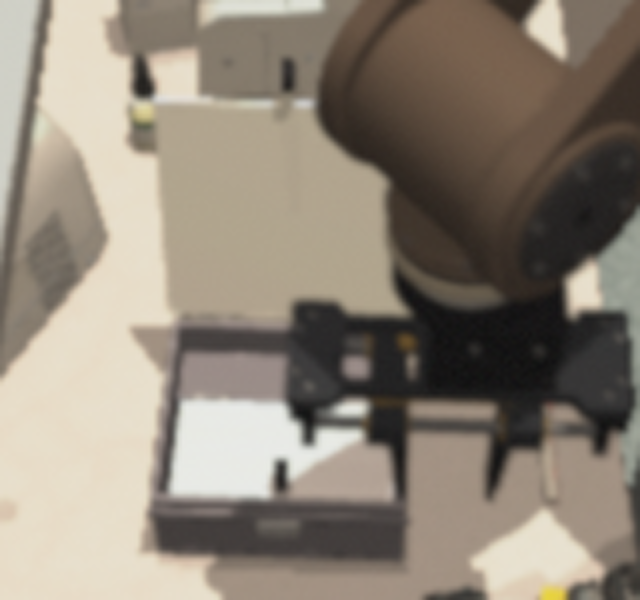

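Request:
servo_tool --deltas '[[[-6,0,-30,0.029,0,0.085,0],[0,0,-35,0,0,0,0],[0,0,-30,0,0,0,0],[0,0,-15,0,0,0,0],[0,0,0,0,0,0,0]]]'

```text
time: 38.28
tcp_pos: [0.3699, 0.3508, 0.0696]
tcp_rot: [-0.0, 0.69, 0.723, 0.002]
force: [0.2, 0.1, 0.5]
finger_gap: 0.0475
```

```bash
python3 -c "
from h import *
s=status.state();print(s['tcp_pos'],need(2.2))
im=vision.get_image('wrist');cv2.imwrite('pics/w22.png',im['color'][:,:,::-1]);print(proj(im,[[.3683,.352,.012],[.3683,.331,.012]],s))"
```

```text
[0.36985907 0.3507729  0.06955431] [-0.004  0.003 -0.008]
[[312.78489569 217.62157318]
 [311.64171909 242.62166062]]
```

View pics/w22.png

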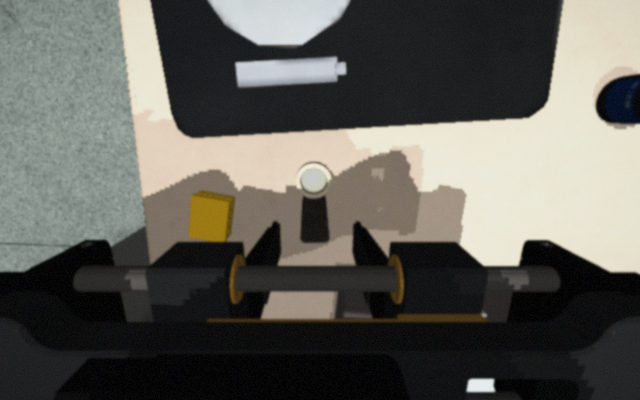

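Request:
servo_tool --deltas '[[[0,1,-18,0,0,0,0],[0,0,-12,0,0,0,0],[0,0,-8,0,0,0,0],[0,0,0,0,0,0,0]]]'

```text
time: 38.67
tcp_pos: [0.3733, 0.3518, 0.0347]
tcp_rot: [0.0, 0.691, 0.723, 0.005]
force: [0.3, 0.7, 0.3]
finger_gap: 0.0476
```

Request:
servo_tool --deltas '[[[-4,0,-7,0,0,0,0],[0,0,0,0,0,0,0],[0,0,0,0,0,0,-1],[0,0,0,0,0,0,-1],[0,0,0,0,0,0,-1]]]'

```text
time: 39.08
tcp_pos: [0.3704, 0.3523, 0.0302]
tcp_rot: [0.001, 0.691, 0.723, 0.007]
force: [0.4, -0.1, 0.1]
finger_gap: 0.0332
```

Request:
servo_tool --deltas '[[[0,0,0,0,0,0,-1],[0,0,0,0,0,0,-1],[0,0,0,0,0,0,-1]]]'

```text
time: 39.33
tcp_pos: [0.3706, 0.3525, 0.031]
tcp_rot: [0.001, 0.691, 0.723, 0.007]
force: [0.3, -0.0, -0.5]
finger_gap: 0.0217
```

Request:
servo_tool --deltas '[[[0,0,0,0,0,0,-1],[0,0,30,0,0,0,-1],[0,0,40,0,0,0,-1],[5,-10,35,0,0,0,-1],[15,-30,5,0,0,-0.04,-1]]]'

```text
time: 39.75
tcp_pos: [0.3882, 0.3135, 0.1422]
tcp_rot: [0.0, 0.704, 0.71, 0.004]
force: [1.3, 0.7, -0.8]
finger_gap: 0.0213
```

Request:
servo_tool --deltas '[[[18,-33,0,0,0,-0.045,-1],[18,-33,0,0,0,0,-1],[6,-22,0,0,0,0,-1],[0,0,0,0,0,0,-1]]]'

```text
time: 40.08
tcp_pos: [0.4335, 0.2201, 0.1464]
tcp_rot: [0.002, 0.721, 0.693, 0.008]
force: [-0.2, -0.1, -0.8]
finger_gap: 0.0211
```

```bash
python3 -c "
from ang import *
s=status.state();print(s['tcp_pos'],need(-2.7),s['finger_gap'])
im=vision.get_image('wrist');cv2.imwrite('pics/w23.png',im['color'][:,:,::-1])
im=angles('scene');crop(im,230,390,50,200,4,'sc23.png')"
```

```text
[0.43345251 0.22007985 0.1463681 ] [-0.008  0.014 -0.008] 0.02114932095458579
scene lid 700 644 theta 1.800
scene flap 4
```

View pics/w23.png

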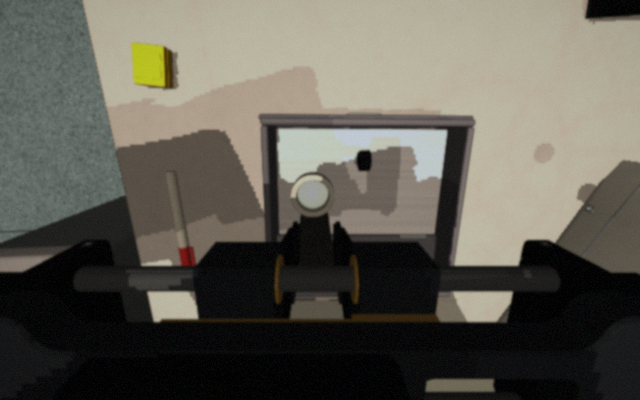

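View pics/sc23.png

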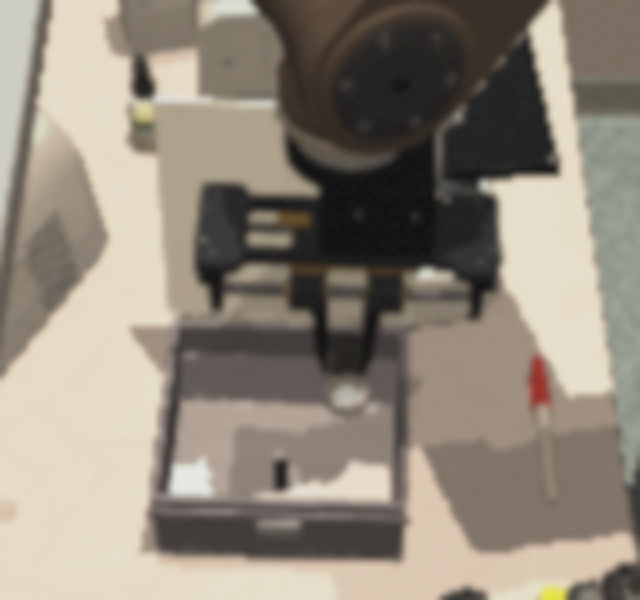

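Request:
servo_tool --deltas '[[[4,-2,-25,-0.008,0.014,-0.008,-1],[0,0,-22,0,0,0,-1],[0,0,-12,0,0,0,-1],[0,0,0,0,0,0,-1]]]'

```text
time: 40.52
tcp_pos: [0.4363, 0.224, 0.0861]
tcp_rot: [0.0, 0.723, 0.691, 0.001]
force: [0.1, 0.0, -0.3]
finger_gap: 0.0215
```

Request:
servo_tool --deltas '[[[1,-4,-8,0,0,0,-1],[0,0,-6,0,0,0,-1],[0,0,-3,0,0,0,-1],[0,0,0,0,0,0,-1]]]'

```text
time: 40.85
tcp_pos: [0.4366, 0.2222, 0.0683]
tcp_rot: [0.0, 0.721, 0.693, 0.001]
force: [-0.8, 0.1, -0.6]
finger_gap: 0.0215
```

Request:
servo_tool --deltas '[[[0,0,-1,0,0,0,-1],[0,0,0,0,0,0,-0.3],[0,0,0,0,0,0,-0.3],[0,0,0,0,0,0,-0.3],[0,0,0,0,0,0,-0.3]]]'

```text
time: 41.27
tcp_pos: [0.4373, 0.2227, 0.0688]
tcp_rot: [0.001, 0.721, 0.693, 0.003]
force: [-0.2, 1.0, 0.2]
finger_gap: 0.0328
```

Request:
servo_tool --deltas '[[[0,0,15,0,0,0,-0.3],[0,0,30,0,0,0,-0.3],[0,0,40,0,0,0,-0.3],[-10,20,30,0,0,0,-0.3],[-20,30,10,0,0,0,-0.3]]]'

```text
time: 41.68
tcp_pos: [0.4074, 0.27, 0.1966]
tcp_rot: [-0.0, 0.723, 0.691, -0.0]
force: [0.7, 1.0, -1.1]
finger_gap: 0.0335
```

Request:
servo_tool --deltas '[[[-20,30,10,0,0,0,-0.3],[-20,30,5,0,0,0,-0.3],[0,0,0,0,0,0,-0.3]]]'

```text
time: 41.93
tcp_pos: [0.3645, 0.335, 0.2171]
tcp_rot: [-0.0, 0.724, 0.69, 0.004]
force: [1.0, 0.1, -0.9]
finger_gap: 0.0333
```

```bash
python3 -c "
from ang import *
s=status.state();print(s['time'],s['tcp_pos'],s['force'])
im=angles('scene');crop(im,230,390,50,200,4,'sc24.png')
W=cloud(im);B=np.stack([(W[...,:2]-O)@xb,(W[...,:2]-O)@yb,W[...,2]],-1)
m=(B[...,0]>-.065)&(B[...,0]<.03)&(abs(B[...,1])<.075)&(B[...,2]<.043)&(B[...,2]>.03)
q=B[m];p=np.polyfit(q[:,0],q[:,2],1);print('flap z fit',p,len(q))
m=(B[...,0]>-.065)&(B[...,0]<.06)&(B[...,1]<-.015)&(B[...,1]>-.075)&(B[...,2]<.06)&(B[...,2]>.0435)
print('loupe',m.sum(),np.median(B[m],0),B[m].min(0),B[m].max(0))
im=angles('top');crop(im,320,440,110,220,5,'top24.png')
can=cloud(im);v,u=np.mgrid[0:400,0:640];q=(can[...,2]>.03)&(can[...,2]<.06)&(abs(u-279)<14)&(abs(v-136)<12);print('can',can[q].mean(0))
"
```

```text
41.9333 [0.36451119 0.33500903 0.21709573] [ 1.02148849  0.09818923 -0.87176792]
scene lid 2041 1881 theta 1.798
scene flap 0
flap z fit [-0.00519417  0.03832312] 985
loupe 148 [-0.01181597 -0.04059073  0.04979248] [-0.04251771 -0.05392324  0.0437221 ] [ 0.02270447 -0.02873075  0.05392054]
top lid 1577 1390 theta 1.804
top flap 0
can [0.58650406 0.45103389 0.04957848]
```

View pics/sc24.png

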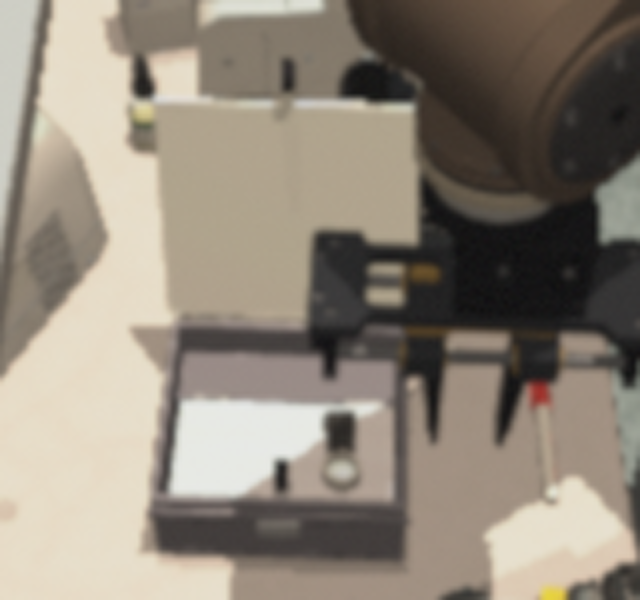

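View pics/top24.png

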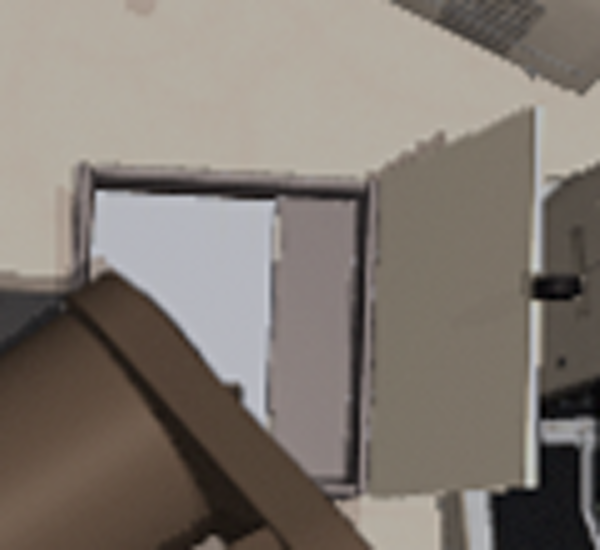

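```bash
python3 -c "
from workcell import workorder,status
print(workorder.close_job(),status.state()['time'])"
```

```text
the job is handed in; nothing more can be done
the job is handed in; nothing more can be done
```

The kit box is packed and the job was handed in at about 42 s; no verdict is reported, so what follows rests on my own measurements.

- **First opening fell short:** after I let go, friction left the lid at about 1.62 rad and the flap at about 1.53 rad. I only noticed this once all three cover-glass boxes were in the lower tier.
- **How I mended it:** I took one white cover-glass box back out and pushed the lid to its stop, measured at 1.80 rad. I then pushed the flap to its stop at 1.72 rad and put the box back. This kept the steps in their required order.
- **Packing:** the three cover-glass boxes (one blue, two white) lay in the lower tier. I lowered the flap by its tab and laid the loupe on top of it. The yellow and red look-alikes were left alone.
- **Last checks:**

| Item | Measured |
|---|---|
| Lid | 1.80 rad in both cameras |
| Flap | flat to about 0.005 rad |
| Loupe | centre near box x -10, y -41 mm; top surface about 50 mm above the underside |
| Canister | unmoved |
| Gripper | clear of everything |

- **Open doubt:** the boxes under the shut flap could no longer be seen. I last saw them well inside the tier just before lowering it.

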